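# Turn the lid over and latch the pigment box

### The job

The small green pigment box stands open and its lid lies upside down on the table, black rubber seal up. Turn the lid over, put it on the box with its plain end under the fixed steel catch and its steel keeper at the latch, so that it lies flat on the rim; then swing the latch's wire bail over the keeper and push the lever down past centre until it is fully shut against the box. Leave the jars, bottles and other things around undisturbed.

Things in the scene. Friction and masses are not known exactly. Their poses are not given: they have to be found in the camera images.
- box: Open pigment box of green sheet metal, 126 x 66 x 94 mm (x, y, z), walls 3 mm, screwed to the table (screw feet stick out 16 mm on the long sides, 5 mm high). Two jars inside stay 13 mm below the rim. Origin: centre of its underside, z up. Latch on the -x end wall (which looks to the right and towards the robot), fixed catch on the +x end.
- box_seat (a point): Centre of the box's rim plane, 94 mm above the table; axes as the box. The lid's origin and axes coincide with it when the lid is on properly.
- catch_lip (a point): Lower inner edge of the fixed catch's lip, 23 mm above the rim. The catch is an inverted L of steel, 40 mm wide: upright face at box x = 65 mm, lip from x = 57 mm. The lid's 20 mm thick plain end reaches 6 mm under it, so it cannot be lowered straight past the lip: it goes in from the latch side, plain end first and a little lower, then is lowered flat.
- lid: Loose green lid, about 0.22 kg, 126 x 66 mm. Origin: centre of the flange's underside, which lies on the rim; z out of its top (grey panel), x from keeper end to plain end. Flange z = 0 to 20 mm; black rubber seal frame 116 x 56 mm, z = -8 to 0, 2 mm play in the box. Starts upside down (z down) on its flat top. Grip the straight sides, 66 mm apart; it can stand on either flat end.
- lid_keeper (a point): Where the centre of the bail's cross bar lies when hooked: 52.5 mm from the lid's centre towards the keeper end, 16.5 mm above the flange's underside.
- lid_lug (a point): Top of the steel keeper lug at the lid's -x end: 26 mm wide, x = -63 to -55 mm, up to z = 20 mm (level with the lid's top). Around it the top is lowered to z = 14 mm over x = -63 to -43 mm, which leaves a 12 mm gap behind the lug for the bail's bar.
- lid_catch_end (a point): Middle of the lid's plain end face (the end that goes under the catch), 63 mm from the lid's centre.
- latch_pivot (a point): Lever's hinge axis: 12 mm out from the latch end wall, 30 mm below the rim (64 mm above the table). The axis runs along the box's y.
- latch_lever (a joint): Lever of the draw latch, 30 mm wide, 45 mm long, black end. 0 rad: shut, hanging down along the end wall (8 degrees past straight down, towards the wall); grows as its end swings away from the box and up (1.71: level, pointing away). Starts at 1.9 to 2.35; slightly stiff, stays put. Dead centre with the bail hooked: about 0.6; below that the spring pulls it shut. Needs a few newtons.
- lever_tip (a point): Middle of the lever's free end, 44 mm from the pivot axis; the lever is about 5 mm thick. Shut, this end is 20 mm above the table, close to the box, so a gripper that pushes it must lean away from the box for its body to clear the lid above.
- latch_bail (a joint): Angle of the wire bail to the lever; hinged on the lever 14 mm from the pivot, swings freely under its weight. Starts at 3.1 (its stop): lying back over the lever, away from the box. Smaller: swung over towards the lid; near 0 when hooked and shut.
- bail_bar (a point): Middle of the bail's cross bar (steel, 5 mm thick, 50 mm between the arms, parallel to the box's y), 64 mm from the bail's hinge. The 60 mm arms are bent 21 mm inwards at the top and sprung (5 N/mm). Pushed towards the box the bar rises over the keeper and falls onto the lid by itself; pushing the lever down then draws it into the gap behind the lug.
- green_jar: Bystander: jar with green content and white lid, 52 x 50 x 78 mm; origin under its centre.
- violet_jar: Bystander: jar with violet content and white lid, 52 x 50 x 78 mm; origin under its centre.
- dye_bottle_a: Bystander: dark dye bottle, 68 mm across, 163 mm high; origin under its centre.
- dye_bottle_b: Bystander: olive dye bottle, 68 mm across, 163 mm high; origin under its centre.
- tape: Bystander: roll of masking tape lying flat, 104 mm across, 24 mm high; origin under its centre.
Not all that is in view belongs to the job. Of the things that look like the lid, the smaller one is meant.

How it is judged (in metres and radians):
On the way, in this order (a step that is already met when the one before it is completed fails the run):
1. the lid has been turned over, seal down (angle between lid's own z axis and vertical below 0.3 rad), for 0.2 s.
2. the lid lies flat on the rim, plain end under the catch, with the latch still open (distance between lid and box_seat below 0.005 m and angle between lid's own z axis and vertical below 0.04 rad and x of lid_catch_end in the frame of box above 0.058 m and value of joint latch_lever above 1 rad), for 0.2 s.
At the end, for the whole second after the job is handed in: The lid lies right side up on the rim within 5 mm of its seat and 0.04 rad of level, plain end under the catch; the bail's bar lies behind the keeper lug (within 6 mm); the lever is within 0.12 rad of shut; all is at rest and released (distance between lid and box_seat below 0.005 m and angle between lid's own z axis and vertical below 0.04 rad and x of lid_catch_end in the frame of box above 0.058 m and distance between bail_bar and lid_keeper below 0.006 m and value of joint latch_lever below 0.12 rad and linear speed of lid below 0.02 m/s); the robot touches nothing.
It fails at once if a bystander was moved more than 20 mm (distance of any of green_jar, violet_jar, dye_bottle_a, dye_bottle_b, tape from where it was at the start of the episode above 0.02 m).
It also fails if it takes over 72 s, if anything falls off the work surface, if the arm or the gripper's body presses on something with over 40 N, if the wrist force passes 120 N, or if a joint passes its speed limit or range.

### The arm

A 6-joint arm with a two-finger parallel gripper is mounted at the origin on the work surface; the furniture and walls round the work are solid. World frame = base frame: x ahead of the robot, y to its left, z up, the work surface at z = 0. Lengths are in m, angles in degrees, forces in N, time in s.
With the tool pointing down it reaches from about 0.375 to 0.9 m from the base axis. Payload 3.1 kg.
Tool frame: the origin (TCP) lies on the centre line of the jaws, within the pads' length; the fingertips stand 8 mm ahead of it and the grasp point (between the pads) lies 11 mm behind it; y points along the fingers, x is the direction in which the jaws open and shut, and the axes are right-handed (so a half turn about y gives the same grasp; the last joint's range is limited). The gripper opens to 87 mm and grips with 3 to 60 N. Pads are 19 mm wide; open, the fingers measure 117 mm over their backs; the gripper's body (75 mm by 190 mm) begins 51 mm behind the grasp point.
Start: joints at [-83.165, 30.224, 82.088, -0, 67.689, -10.227], TCP at [0.183, -0.597, 0.231] pointing down, gripper open.
Joint ranges: [-176.69, 176.69], [-43.24, 126.21], [12.49, 139.97], [-82, 262], [0, 151.66], [-163.58, 163.58]. Speed limits (degrees/s): [159.86, 159.86, 180, 180, 180, 180].

### API

Orientations are given as a 3x3 rotation matrix whose columns are the frame's x, y, z axes.
In Python, from rig import read_state, imaging, job, spotter gives the robot as it stands.
- The arm moves only by the tool apply_moves, never from a script. Its argument "steps" is a list of rows, each an object of numbers: "x", "y", "z": the shift along the world's x, y, z in mm; "spin": the turn about the world's z in rad. In form: [{"x": .., "y": .., "z": .., "spin": ..}, ...]. A call has 1 to 12 rows; each row shifts and turns the pose as measured when the row begins; what a row does not reach is not made up. A row lasts 1/10 s, in which the tool goes at most 50 mm and 8.59 degrees, less where a joint would pass 70% of its speed; a pose out of reach is approached as far as the arm can. A call is refused whole if a number of a shift passes 50 or a number of a turn 0.15, either way. A call with a gripper value outside its range is refused whole. "grip" is the finger opening in mm, from 0 to 87, set as the call begins (left out, the last holds). The fingers move at their own pace and stop on an object; the grip force is fixed at half the most. Time passes only in rows, so rows that do not move let the fingers close. It gives the time, the measured TCP pose, the force and the opening at its end, in the units of the state.
- read_state(): the state, without advancing time (a new reading comes with each control period).
- imaging.capture(name): name is "scene" or "top" or "wrist"; returns the picture (420x560x3 uint8, red, green, blue); there is no depth.
- imaging.camera_params(name): a dict with "fov_y" (degrees; the focal length in pixels is half the picture's height over the tangent of half this angle, whatever the lens; pixels are square), "cx", "cy" (the principal point, pixels), "R" (3x3) and "t" (3): a world point X has camera coordinates R X + t. Camera axes: x right, y down, z forward; pixel columns grow to the right and rows downward; lengths in m; the calibration is good to about 2 mm. A picture is of the moment at which its call begins: read the wrist's pose just before it. camera_params takes no time and is no camera call; for the wrist camera it gives the pose at the moment of the call.
- job.hand_in(): hands the job in, once; it reports no verdict.
Trained networks look in the newest picture that a camera, given by its name, has taken for a name from the list of things; names that differ only in an ending like _2 or _b are one class to them, and where a whole thing is asked for, a point or a joint stands for the part that bears it (a point fixed in the world has none). Each returns a list of dicts, best first, with "score" (0 to 1); they miss things now and then, are a little off and sometimes report something else, mostly with a low value. They report only what shows in the picture. A call takes as long as a camera call. They do not tell look-alikes from the thing itself.
- spotter.cut_out(name, camera): "mask" (420x560 bool, what is visible of it) and "rect" ([left, top, width, height] in pixels, round what is visible of it).
The state is a dict: "time_s": time; "joint_positions": joint angles; "qvel": joint speeds; "tau": joint torques, N m; "position": TCP position; "tcp_rot": TCP orientation; "force": force on the tool from outside, world axes, zero at the start; "moment": the same for the moment, N m; "opening": opening from 0.0 (shut) to 1.0 (fully open).
Only numpy, scipy, OpenCV 4.12 (cv2) and the standard library are available. Lean on these libraries where they do the work, as an engineer would, in place of code of your own. Each camera call takes 0.05 s, during which the arm holds its last target.

## Working session

There is one attempt and no reset: what is moved stays moved. The work goes in short steps, Python scripts to look and compute and a tool call to move; the robot and the scene stay as the last step left them, time stands still between calls to the robot, and variables do not carry over. Pictures are saved under pics/ and viewed, and the job is handed in when it is done.

Besides the shell and the picture viewer there is one more tool, called after "Request:" by a JSON object that holds its "op" and its "data". apply_moves: Moves the arm, as the interface text tells. Its arguments: {"type":"object","properties":{"steps":{"type":"array"},"grip":{"type":"number"}},"required":["steps"]}

```bash
ls; mkdir -p pics
python3 - <<'E'
from rig import read_state, imaging
import cv2,json
s=read_state();print({k:s[k] for k in s})
for n in ("scene","top","wrist"):
    im=imaging.capture(n);cv2.imwrite(f"pics/{n}0.png",im[:,:,::-1]);p=imaging.camera_params(n);print(n,p)
E
```

```text
pics
{'time_s': 0.0, 'joint_positions': array([-8.31641100e+01,  3.02784228e+01,  8.21547242e+01, -4.76295107e-04,
        6.76877954e+01, -1.02262138e+01]), 'qvel': array([0.03616464, 0.05197971, 0.07295213, 0.06716636, 0.04958193,
       0.00708637]), 'tau': array([-5.33428356e-04, -4.40047073e+01, -1.76593727e+01,  6.33569062e-02,
        5.82197669e-02, -1.56249766e-04]), 'position': array([ 0.18333345, -0.59678125,  0.22958665]), 'tcp_rot': array([[ 2.93410843e-01, -2.58880613e-04,  9.55986407e-01],
       [-9.55984182e-01,  2.09491941e-03,  2.93410728e-01],
       [-2.07867283e-03, -9.99997772e-01,  3.67186301e-04]]), 'force': array([-0.28099221, -0.55479276, -0.68602955]), 'moment': array([-0.06045038,  0.02200444,  0.01929966]), 'opening': 0.9994627610267899}
scene {'fov_y': 48.937428235844266, 'cx': 288.7243072798174, 'cy': 203.49898428509695, 'R': array([[-0.71633175, -0.69741755, -0.02185394],
       [-0.31751509,  0.35369583, -0.87982011],
       [ 0.62133163, -0.62330412, -0.47480415]]), 't': array([0.44306747, 0.2054422 , 0.82765592])}
top {'fov_y': 47.36512998988779, 'cx': 283.2130475583678, 'cy': 201.53140180339835, 'R': array([[-0.0183557 , -0.9991519 , -0.03685862],
       [-0.9814064 ,  0.02504983, -0.19029971],
       [ 0.19106162,  0.0326802 , -0.98103387]]), 't': array([0.15417361, 0.53693268, 1.2015805 ])}
wrist {'fov_y': 61.17392250212941, 'cx': 280.7743146561066, 'cy': 210.96996698441842, 'R': array([[ 0.29348569, -0.95596213, -0.00159924],
       [-0.91474861, -0.28131804,  0.28999164],
       [-0.27767092, -0.08364549, -0.95702784]]), 't': array([-0.62445697, -0.03611554,  0.39300164])}
```

View pics/scene0.png

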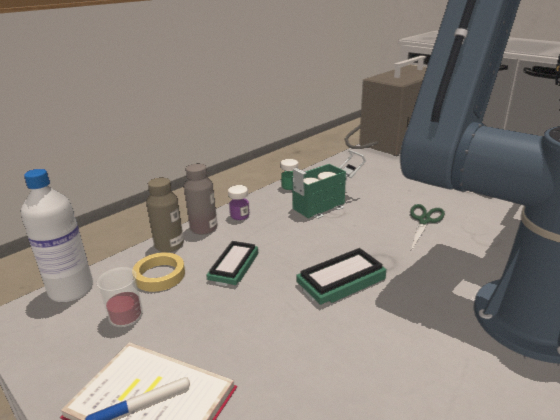

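View pics/top0.png

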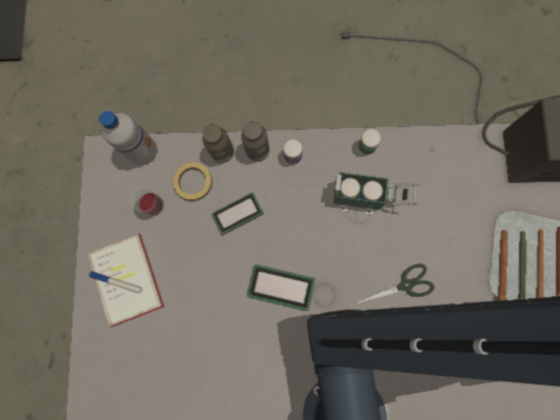

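View pics/wrist0.png

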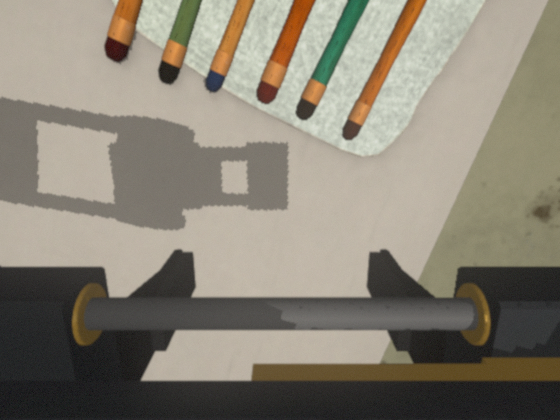

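```bash
cat > h.py <<'E'
import numpy as np, cv2
from rig import read_state, imaging, job, spotter
def K(p):
    f=210/np.tan(np.radians(p['fov_y'])/2); return f
def proj(p,X):
    c=np.asarray(X)@p['R'].T+p['t']; f=K(p)
    return np.stack([f*c[...,0]/c[...,2]+p['cx'], f*c[...,1]/c[...,2]+p['cy']],-1)
def ray(p,uv,z):
    f=K(p); d=np.array([(uv[0]-p['cx'])/f,(uv[1]-p['cy'])/f,1.])
    o=-p['R'].T@p['t']; d=p['R'].T@d
    return o+d*(z-o[2])/d[2]
def snap(cam,name,crop=None,scale=1):
    p=imaging.camera_params(cam); im=imaging.capture(cam)
    b=im[:,:,::-1].copy(); cv2.imwrite(f'pics/{name}_raw.png',b)
    if crop: x,y,w,h_=crop; b=b[y:y+h_,x:x+w]
    if scale!=1: b=cv2.resize(b,None,fx=scale,fy=scale,interpolation=cv2.INTER_CUBIC)
    cv2.imwrite(f'pics/{name}.png',b); return im,p
E
python3 - <<'E'
from h import *
im,p=snap('top','t1',(190,120,240,140),3.3)
for n in ('lid','box','latch_lever','latch_bail','green_jar','violet_jar','dye_bottle_a','tape'):
    for r in spotter.cut_out(n,'top')[:3]:
        m=r['mask'].astype(np.uint8); ys,xs=np.nonzero(m)
        if len(xs)<5: continue
        rr=cv2.minAreaRect(np.stack([xs,ys],1).astype(np.float32)); print(n,round(r['score'],2),r['rect'],np.round(rr[0],1),np.round(rr[1],1),round(rr[2],1), np.round(ray(p,rr[0],.02 if n=='lid' else .09),3))
im,p=snap('scene','s1',(180,140,220,160),3.5)
E
```

```text
lid 0.98 [250.9, 266.2, 65.1, 45.9] [281.2 287. ] [62.8 33.5] 13.2 [0.32  0.153 0.02 ]
lid 0.86 [210.8, 194.7, 51.5, 42.2] [236.7 213. ] [26.9 48.4] 61.7 [0.519 0.269 0.02 ]
lid 0.63 [335.4, 172.5, 82.0, 42.6] [374.2 194.4] [81.  36.7] 6.6 [ 0.56  -0.101  0.02 ]
box 0.55 [334.5, 170.3, 83.2, 46.6] [375.1 195.4] [83.2 38.2] 7.1 [ 0.543 -0.092  0.09 ]
box 0.33 [415.2, 182.5, 3.5, 22.8] [414.6 193.4] [ 3.1 21.2] 6.0 [ 0.546 -0.192  0.09 ]
latch_lever 0.72 [385.8, 180.3, 34.7, 25.4] [402.5 193. ] [22. 31.] 90.0 [ 0.548 -0.161  0.09 ]
latch_bail 0.57 [391.4, 180.4, 31.1, 27.7] [405.5 193. ] [22. 25.] 90.0 [ 0.547 -0.169  0.09 ]
green_jar 0.97 [357.9, 129.9, 22.1, 24.5] [369.2 141.1] [18.3 25.9] 26.6 [ 0.687 -0.085  0.09 ]
violet_jar 0.82 [282.4, 138.9, 18.7, 25.6] [292.5 151. ] [24. 17.] 90.0 [0.666 0.115 0.09 ]
dye_bottle_a 0.88 [239.4, 118.9, 33.2, 43.8] [254.8 141.1] [41.4 25.9] 78.7 [0.696 0.213 0.09 ]
dye_bottle_a 0.88 [204.9, 127.4, 27.5, 35.0] [217.4 143.3] [40.2 25.5] 63.4 [0.693 0.311 0.09 ]
dye_bottle_a 0.18 [213.1, 193.5, 46.6, 41.9] [237.2 213.6] [26.7 47.5] 62.4 [0.505 0.259 0.09 ]
tape 0.81 [169.4, 162.6, 44.1, 36.6] [192.3 181.3] [37.5 36.8] 45.0 [0.593 0.376 0.09 ]
tape 0.49 [336.3, 172.4, 82.4, 43.3] [375.7 195.3] [84.  37.8] 7.1 [ 0.543 -0.094  0.09 ]
tape 0.41 [209.6, 190.4, 56.1, 43.2] [237.6 213.2] [25.9 47.4] 63.4 [0.506 0.258 0.09 ]
```

View pics/t1.png

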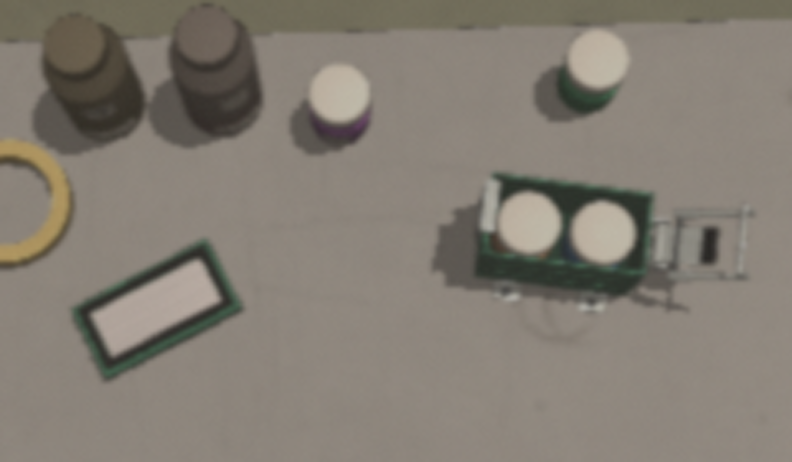

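View pics/s1.png

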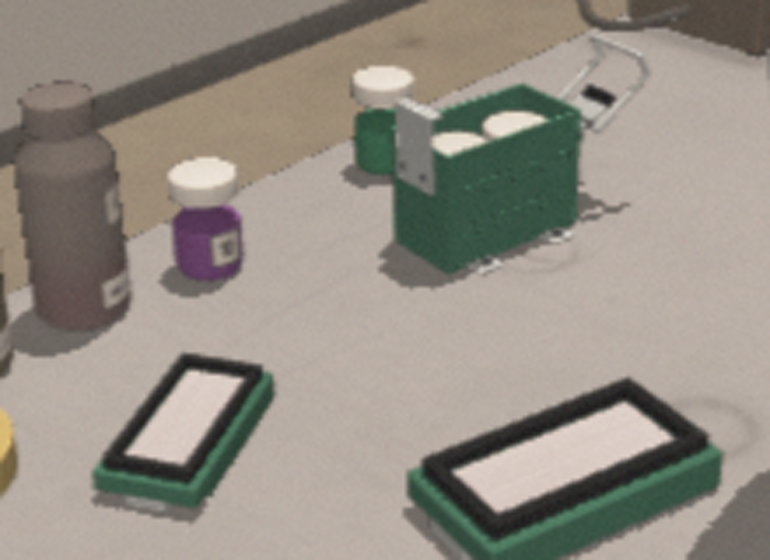

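Request:
{"op": "apply_moves", "data": {"steps": [{"x":25,"y":35,"z":20,"spin":0.09},{"x":30,"y":35,"z":15,"spin":0.09},{"x":30,"y":35,"z":15,"spin":0.09},{"x":30,"y":35,"z":15,"spin":0.09},{"x":30,"y":35,"z":15,"spin":0.09},{"x":30,"y":38,"z":0,"spin":0.09},{"x":30,"y":38,"z":0,"spin":0.09},{"x":30,"y":38,"z":0,"spin":0.09},{"x":30,"y":38,"z":0,"spin":0.09},{"x":30,"y":38,"z":0,"spin":0.09}]}}

```text
time_s: 1.65
position: [0.4829, -0.2259, 0.3148]
tcp_rot: [[0.939, 0.008, 0.343], [-0.343, -0.007, 0.939], [0.01, -1.0, -0.004]]
force: [0.7, -0.3, -0.0]
opening: 0.999
```

Run:
```python
from h import *
s=read_state(); print(s['time_s'],s['position'],s['force'])
print(np.degrees(np.arctan2(s['tcp_rot'][1,0],s['tcp_rot'][0,0])),s['qvel'].max())
im,p=snap('wrist','w1',None,1.4)
```

```text
1.65 [ 0.48291473 -0.22591822  0.31475926] [ 0.69055918 -0.31820969 -0.02410685]
-20.055063059560588 55.372217894668225
```

View pics/w1.png

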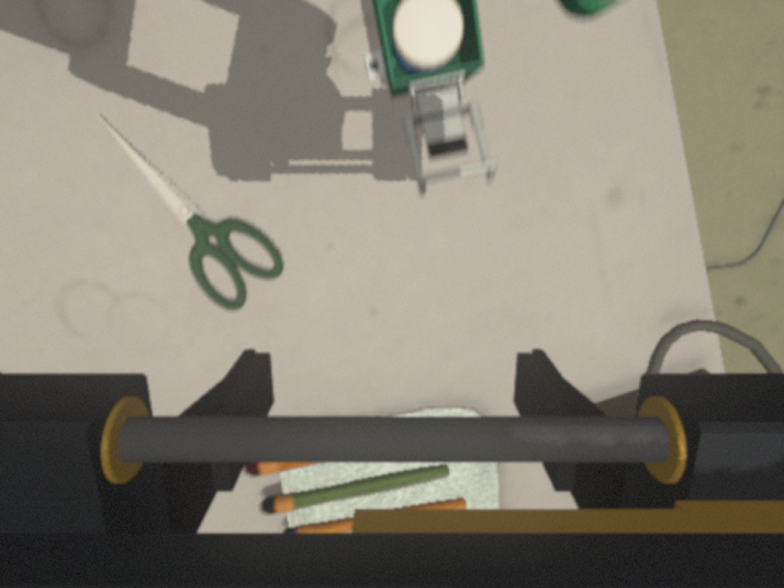

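Request:
{"op": "apply_moves", "data": {"steps": [{"x":8,"y":45,"z":0,"spin":0.02},{"x":8,"y":45,"z":0,"spin":0.02},{"x":0,"y":0,"z":0,"spin":0}]}}

```text
time_s: 2.0
position: [0.504, -0.1291, 0.3151]
tcp_rot: [[0.956, 0.015, 0.292], [-0.292, -0.001, 0.957], [0.014, -1.0, 0.003]]
force: [-0.2, -0.7, 0.2]
opening: 1.002
```

Run:
```python
from h import *
s=read_state(); print(s['time_s'],s['position'],s['qvel'].max())
im,p=snap('wrist','w2',None,1.4); np.save('w2p.npy',p)
```

```text
2.0 [ 0.5039595  -0.12909365  0.31514561] 0.7500233226453418
```

View pics/w2.png

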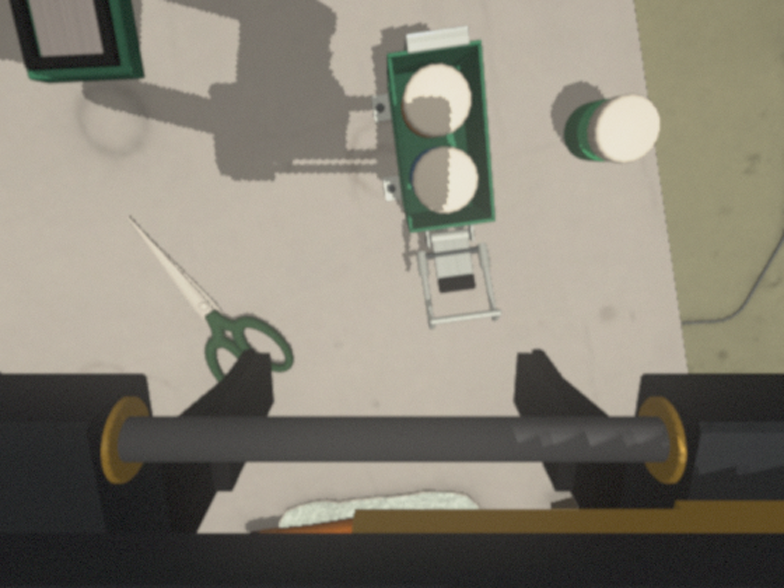

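Run:
```python
import cv2
b=cv2.imread('pics/w2_raw.png')[10:250,255:380]
b=b[:, :]
cv2.imwrite('pics/w2z.png',cv2.resize(b[0:150],None,fx=4,fy=4,interpolation=cv2.INTER_CUBIC))
cv2.imwrite('pics/w2y.png',cv2.resize(b[130:240],None,fx=5,fy=5,interpolation=cv2.INTER_CUBIC))
```

```text
(no output)
```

View pics/w2z.png

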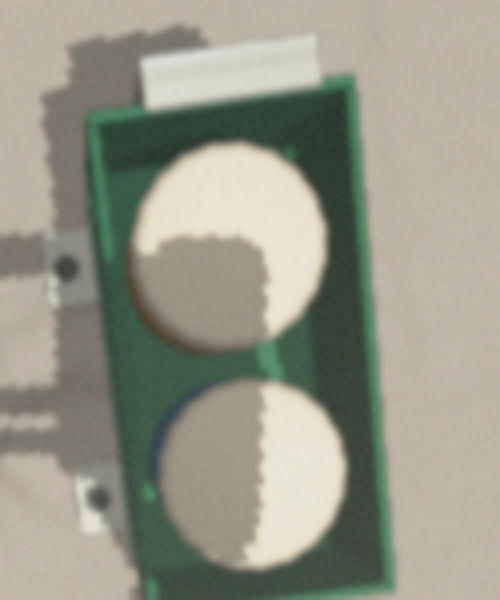

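View pics/w2y.png

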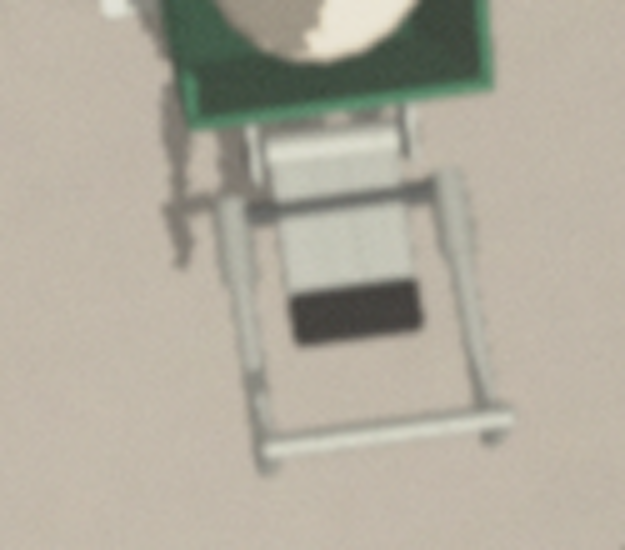

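```bash
cat > box.py <<'E'
from h import *
from scipy.optimize import least_squares
p=np.load('w2p.npy',allow_pickle=True).item()
uv=np.array([[277,38],[343.5,29],[353.4,157],[292.6,165.6]],float)
# box frame corners: TL = +x,+? ; 
def pts(q):
    c,s=np.cos(q[2]),np.sin(q[2]); L=np.array([[63,33],[63,-33],[-63,-33],[-63,33]])/1e3
    return np.c_[q[0]+c*L[:,0]-s*L[:,1], q[1]+s*L[:,0]+c*L[:,1], np.full(4,.094)]
if __name__=='__main__':
    W=np.array([ray(p,u,.094) for u in uv]); print(W.round(4))
    print(np.linalg.norm(W-np.roll(W,1,0),axis=1).round(4))
    r=least_squares(lambda q:(proj(p,pts(q))-uv).ravel(),[.55,-.09,1.6]); print(r.x, r.fun.reshape(4,2).round(1)); np.save('box.npy',r.x)
    for n in('top','scene'):
        pp=imaging.camera_params(n); print(n,proj(pp,pts(r.x)).round(1))
E
python3 box.py
```

```text
[[ 0.5442  0.0055  0.094 ]
 [ 0.6078 -0.0055  0.094 ]
 [ 0.588  -0.1282  0.094 ]
 [ 0.5236 -0.118   0.094 ]]
[0.1252 0.0646 0.1242 0.0652]
[ 0.56586191 -0.06167782  1.40762034] [[-0.8 -0.2]
 [ 0.7 -1. ]
 [ 0.4  0.9]
 [-0.3  0.6]]
top [[336.4 195.9]
 [339.6 170.9]
 [389.  177.4]
 [386.3 202.6]]
scene [[308.4 183.8]
 [292.1 174.9]
 [329.9 162.3]
 [346.9 170.2]]
```

Request:
{"op": "apply_moves", "data": {"steps": [{"x":7,"y":46,"z":0,"spin":0.11},{"x":7,"y":46,"z":0,"spin":0.11},{"x":7,"y":46,"z":0,"spin":0.11},{"x":7,"y":46,"z":0,"spin":0.11},{"x":7,"y":46,"z":0,"spin":0.11},{"x":7,"y":46,"z":0,"spin":0.11},{"x":5,"y":46,"z":0,"spin":0.11},{"x":5,"y":15,"z":-15,"spin":0.0},{"x":0,"y":0,"z":0,"spin":0}]}}

```text
time_s: 2.95
position: [0.5625, 0.2027, 0.3009]
tcp_rot: [[0.885, 0.025, -0.465], [0.465, 0.004, 0.885], [0.024, -1.0, -0.009]]
force: [0.4, 0.0, -0.4]
opening: 1.0
```

Run:
```python
from h import *
s=read_state(); print(s['time_s'],s['position'],s['qvel'].max(),s['joint_positions'].round(0))
im,p=snap('wrist','w3',None,1.4); np.save('w3p.npy',p)
```

```text
2.95 [0.56251043 0.20265636 0.30085247] 1.0806976872837883 [  9.  23.  82.  -0.  73. -19.]
```

View pics/w3.png

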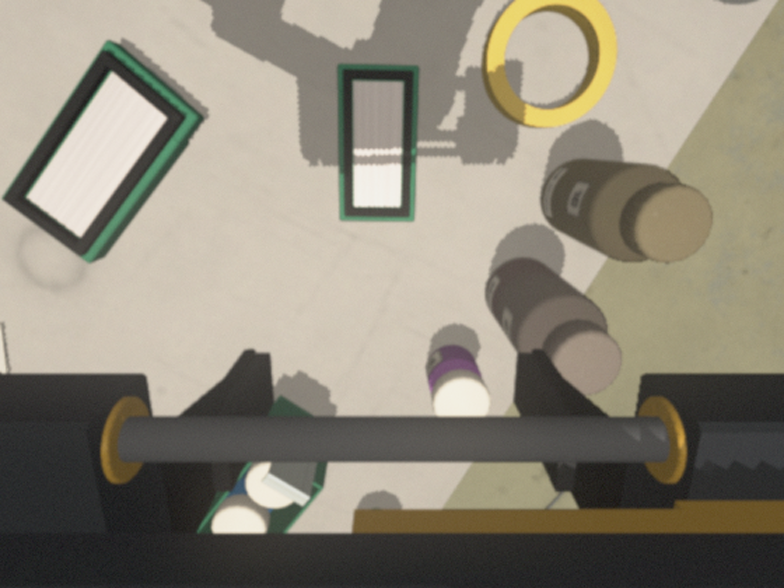

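Run:
```python
import cv2
b=cv2.imread('pics/w3_raw.png')[38:168,230:310]
cv2.imwrite('pics/w3z.png',cv2.resize(b,None,fx=4.6,fy=4.6,interpolation=cv2.INTER_CUBIC))
```

```text
(no output)
```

View pics/w3z.png

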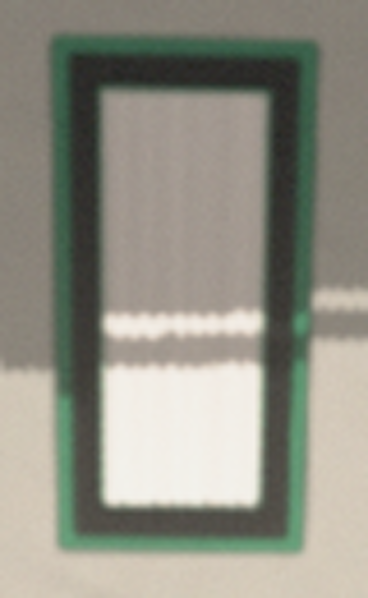

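Run:
```python
from h import *
from scipy.optimize import least_squares
p=np.load('w3p.npy',allow_pickle=True).item()
uv=np.array([[52,38],[317,40],[303,550],[58,550]])/4.6+[230,38]
W=np.array([ray(p,u,.020) for u in uv]); print(W.round(4)); print(np.linalg.norm(W-np.roll(W,1,0),axis=1).round(4))
def pts(q):
    c,s=np.cos(q[2]),np.sin(q[2]); L=np.array([[63,-33],[63,33],[-63,33],[-63,-33]])/1e3*[1,1]
    return np.c_[q[0]+c*L[:,0]-s*L[:,1], q[1]+s*L[:,0]+c*L[:,1], np.full(4,.02)]
best=None
for sg in (2.05,2.05-np.pi):
    for flip in (1,-1):
        f=lambda q:(proj(p,pts(q))[::1]-uv).ravel()
        r=least_squares(f,[.52,.27,sg])
        if best is None or r.cost<best.cost: best=r
print(best.x,np.degrees(best.x[2]),best.fun.round(1))
for n in('top','scene'):
    pp=imaging.camera_params(n); print(n,proj(pp,pts(best.x)).round(1))
```

```text
[[0.4644 0.3075 0.02  ]
 [0.5217 0.3373 0.02  ]
 [0.5781 0.226  0.02  ]
 [0.5201 0.1958 0.02  ]]
[0.1248 0.0646 0.1248 0.0653]
[0.52200836 0.26542902 2.03917979] 116.83639566520517 [ 58.3   1.7 -58.1   0.1 -53.2   1.4  53.8   2. ]
top [[212.  212. ]
 [222.8 233.4]
 [264.5 211.4]
 [253.3 190.3]]
scene [[206.3 273.1]
 [236.4 278.6]
 [258.8 244.7]
 [231.4 240.4]]
```

Request:
{"op": "apply_moves", "data": {"steps": [{"x":-12,"y":20,"z":-35,"spin":-0.018},{"x":-12,"y":20,"z":-35,"spin":0},{"x":-12,"y":20,"z":-35,"spin":0},{"x":-12,"y":20,"z":-35,"spin":0},{"x":-12,"y":20,"z":-35,"spin":0},{"x":-4,"y":9,"z":-25,"spin":0},{"x":0,"y":0,"z":0,"spin":0}]}}

```text
time_s: 3.7
position: [0.5052, 0.2951, 0.1012]
tcp_rot: [[0.905, 0.039, -0.423], [0.424, -0.004, 0.906], [0.034, -0.999, -0.021]]
force: [-0.3, -0.2, 1.1]
opening: 0.998
```

Run:
```python
from h import *
s=read_state(); print(s['time_s'],s['position'].round(4),s['tcp_rot'].round(3),s['force'])
im,p=snap('wrist','w4'); 
im,p=snap('scene','s4',(140,150,240,150),3)
```

```text
3.7 [0.5052 0.2951 0.1012] [[ 0.905  0.039 -0.423]
 [ 0.424 -0.004  0.906]
 [ 0.034 -0.999 -0.021]] [-0.28494724 -0.18227388  1.0823221 ]
```

View pics/w4.png

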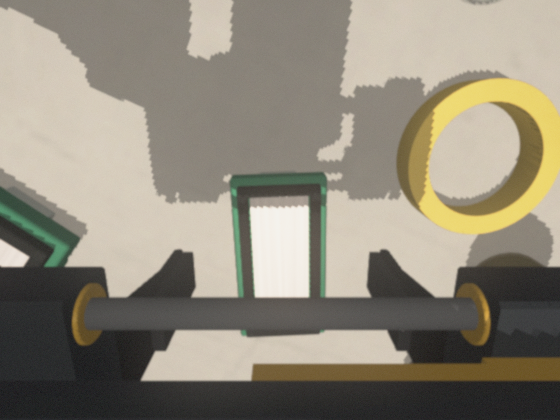

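View pics/s4.png

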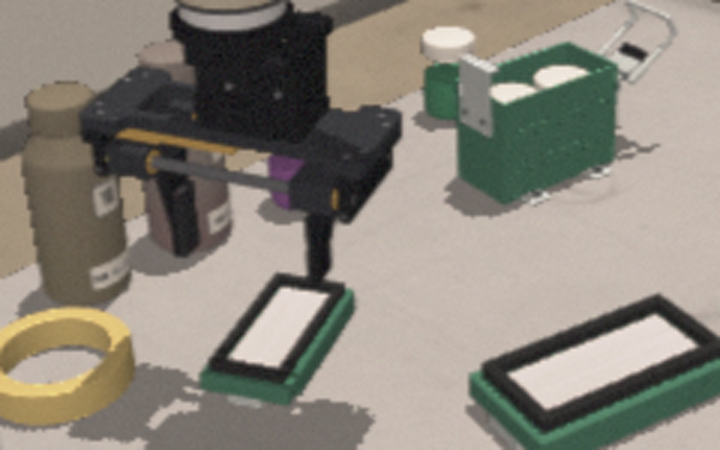

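Request:
{"op": "apply_moves", "data": {"steps": [{"x":-4,"y":9,"z":-15,"spin":0.014},{"x":-3,"y":8,"z":-15,"spin":0.014},{"x":0,"y":0,"z":-15,"spin":0},{"x":0,"y":0,"z":-15,"spin":0},{"x":0,"y":0,"z":0,"spin":0}]}}

```text
time_s: 4.3
position: [0.5075, 0.3127, 0.0466]
tcp_rot: [[0.893, 0.059, -0.445], [0.446, 0.004, 0.895], [0.055, -0.998, -0.023]]
force: [-0.0, -0.1, -0.2]
opening: 1.004
```

Request:
{"op": "apply_moves", "data": {"steps": [{"x":0,"y":0,"z":0,"spin":0},{"x":0,"y":0,"z":0,"spin":0},{"x":0,"y":0,"z":0,"spin":0}]}}

```text
time_s: 4.6
position: [0.5086, 0.3134, 0.0478]
tcp_rot: [[0.893, 0.062, -0.446], [0.446, 0.005, 0.895], [0.058, -0.998, -0.023]]
force: [0.8, 0.4, -0.2]
opening: 0.999
```

Request:
{"op": "apply_moves", "data": {"steps": [{"x":0,"y":0,"z":20,"spin":0},{"x":0,"y":0,"z":20,"spin":0},{"x":0,"y":0,"z":20,"spin":0}]}}

```text
time_s: 4.9
position: [0.5072, 0.3128, 0.1082]
tcp_rot: [[0.893, 0.058, -0.446], [0.446, 0.003, 0.895], [0.054, -0.998, -0.023]]
force: [-0.1, 0.6, -1.3]
opening: 1.0
```

Request:
{"op": "apply_moves", "data": {"steps": [{"x":0,"y":0,"z":5,"spin":0},{"x":0,"y":0,"z":5,"spin":0},{"x":0,"y":0,"z":5,"spin":0},{"x":0,"y":0,"z":5,"spin":0},{"x":0,"y":0,"z":5,"spin":0},{"x":0,"y":0,"z":5,"spin":0}]}}

```text
time_s: 5.5
position: [0.5079, 0.313, 0.1416]
tcp_rot: [[0.893, 0.061, -0.446], [0.446, 0.004, 0.895], [0.057, -0.998, -0.023]]
force: [0.4, 0.6, 0.7]
opening: 1.003
```

Run:
```python
from h import *
s=read_state(); print(s['time_s'],s['position'].round(4),s['tcp_rot'].round(4),s['joint_positions'].round(2),s['tau'].round(2))
```

```text
5.5 [0.5079 0.313  0.1416] [[ 0.893   0.0614 -0.4459]
 [ 0.4465  0.0045  0.8948]
 [ 0.0569 -0.9981 -0.0234]] [21.45 33.49 93.33 -1.37 49.82 -4.22] [ 1.000e-02 -4.243e+01 -1.375e+01  0.000e+00 -2.400e-01  1.000e-02]
```

Request:
{"op": "apply_moves", "data": {"steps": [{"x":-5,"y":-1,"z":-40,"spin":0},{"x":-4,"y":-1,"z":-40,"spin":0},{"x":-3,"y":0,"z":-40,"spin":0}]}}

```text
time_s: 5.8
position: [0.5031, 0.314, 0.0266]
tcp_rot: [[0.892, 0.081, -0.445], [0.446, 0.012, 0.895], [0.078, -0.997, -0.025]]
force: [0.3, -0.2, -0.5]
opening: 1.0
```

Request:
{"op": "apply_moves", "data": {"steps": [{"x":-6,"y":-3,"z":-10,"spin":0}]}}

```text
time_s: 5.9
position: [0.4948, 0.31, 0.0127]
tcp_rot: [[0.892, 0.075, -0.445], [0.446, 0.01, 0.895], [0.072, -0.997, -0.025]]
force: [-0.7, 0.0, -0.2]
opening: 1.0
```

Run:
```python
from h import *
s=read_state(); print(s['time_s'],s['position'].round(4),s['tcp_rot'].round(4),s['force'])
snap('scene','s5',(140,150,240,150),3)
s=read_state(); print(s['time_s'],s['position'].round(4),s['tcp_rot'].round(4),s['force'])
```

```text
5.9 [0.4948 0.31   0.0127] [[ 0.8921  0.0751 -0.4455]
 [ 0.446   0.01    0.895 ]
 [ 0.0717 -0.9971 -0.0246]] [-0.73184521  0.00244575 -0.23995228]
5.95 [0.4935 0.3095 0.0125] [[ 0.8922  0.0733 -0.4456]
 [ 0.4462  0.0092  0.8949]
 [ 0.0697 -0.9973 -0.0245]] [-0.43997037 -0.7343116  -0.68246965]
```

View pics/s5.png

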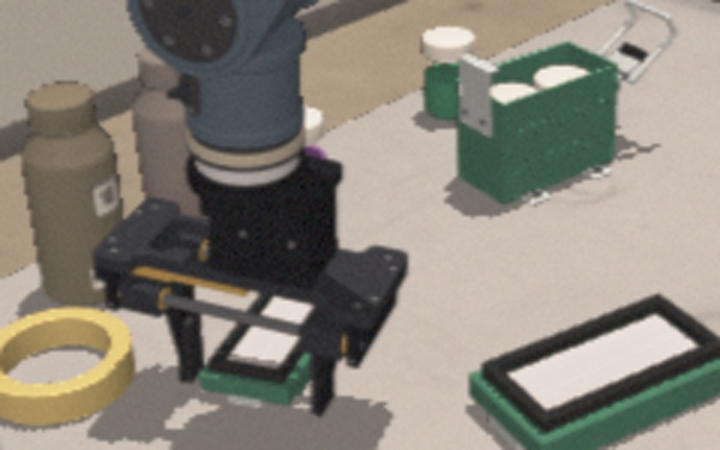

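Request:
{"op": "apply_moves", "data": {"steps": [{"x":4,"y":1,"z":6,"spin":0}]}}

```text
time_s: 6.05
position: [0.4962, 0.31, 0.0173]
tcp_rot: [[0.892, 0.069, -0.446], [0.446, 0.008, 0.895], [0.065, -0.998, -0.024]]
force: [-0.3, -0.3, 0.9]
opening: 1.002
```

```bash
cat > st.py <<'E'
from h import *
import sys
for i in range(int(sys.argv[1]) if len(sys.argv)>1 else 1):
    imaging.capture('top')
s=read_state(); R=s['tcp_rot']
print('t',s['time_s'],'pos',(s['position']*1e3).round(1),'y',R[:,1].round(3),'jaw',np.degrees(np.arctan2(R[1,0],R[0,0])).round(2),'F',s['force'].round(1),'open',round(s['opening']*87,1),'j',s['joint_positions'].round(0))
E
python3 st.py 2
```

```text
t 6.15 pos [499.2 311.   19.6] y [ 0.076  0.01  -0.997] jaw 26.56 F [-0.1 -0.1 -0.2] open 87.3 j [22. 44. 98. -2. 33. -3.]
```

Request:
{"op": "apply_moves", "data": {"steps": [{"x":0,"y":0,"z":-1,"spin":0},{"x":0,"y":0,"z":-1,"spin":0},{"x":0,"y":0,"z":-1,"spin":0}], "grip": 60}}

```text
time_s: 6.45
position: [0.5022, 0.3123, 0.0203]
tcp_rot: [[0.892, 0.083, -0.445], [0.445, 0.013, 0.895], [0.08, -0.996, -0.025]]
force: [-0.8, 0.2, -0.4]
opening: 0.808
```

```bash
python3 st.py 2
```

```text
t 6.55 pos [501.7 312.1  20. ] y [ 0.082  0.013 -0.997] jaw 26.53 F [-1.1  0.4  2.6] open 65.9 j [22. 44. 98. -2. 33. -3.]
```

Request:
{"op": "apply_moves", "data": {"steps": [{"x":-2,"y":0,"z":30,"spin":0},{"x":-2,"y":0,"z":30,"spin":0}]}}

```text
time_s: 6.75
position: [0.4944, 0.3106, 0.0768]
tcp_rot: [[0.893, 0.072, -0.444], [0.445, 0.009, 0.895], [0.068, -0.997, -0.024]]
force: [1.1, -0.1, -2.0]
opening: 0.751
```

```bash
python3 st.py 2; python3 -c "
from h import *
snap('scene','s6',(140,150,240,150),3)"
```

```text
t 6.85 pos [496.8 311.8  79.9] y [ 0.08   0.012 -0.997] jaw 26.52 F [ 0.6  0.3 -2.1] open 65.9 j [22. 38. 98. -2. 40. -3.]
```

View pics/s6.png

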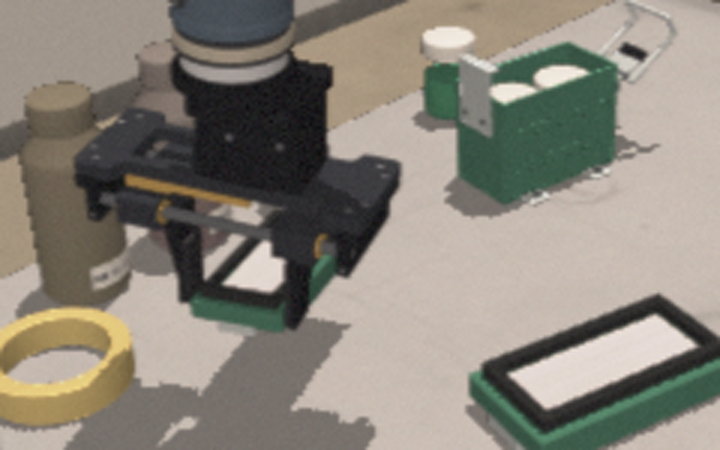

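Request:
{"op": "apply_moves", "data": {"steps": [{"x":0,"y":0,"z":-30,"spin":0},{"x":0,"y":0,"z":-27,"spin":0}]}}

```text
time_s: 7.1
position: [0.4985, 0.3125, 0.0224]
tcp_rot: [[0.892, 0.085, -0.444], [0.445, 0.014, 0.895], [0.083, -0.996, -0.025]]
force: [-0.5, -0.4, -0.5]
opening: 0.752
```

```bash
python3 st.py 2
```

```text
t 7.2 pos [497.5 311.9  20.3] y [ 0.081  0.012 -0.997] jaw 26.53 F [ 0.4 -0.2 -1.2] open 65.9 j [22. 44. 99. -2. 33. -3.]
```

Request:
{"op": "apply_moves", "data": {"steps": [{"x":0,"y":0,"z":0,"spin":0},{"x":0,"y":0,"z":0,"spin":0},{"x":-8,"y":14,"z":0,"spin":0}], "grip": 87}}

```text
time_s: 7.5
position: [0.4899, 0.3245, 0.0201]
tcp_rot: [[0.893, 0.079, -0.443], [0.444, 0.011, 0.896], [0.076, -0.997, -0.025]]
force: [0.3, 0.5, -0.3]
opening: 0.944
```

```bash
python3 st.py 2;  python3 -c "
from h import *
snap('wrist','w7')"
```

```text
t 7.6 pos [488.2 326.3  20.3] y [ 0.078  0.012 -0.997] jaw 26.62 F [0.6 0.  0.1] open 85.0 j [23. 44. 99. -2. 33. -1.]
```

View pics/w7.png

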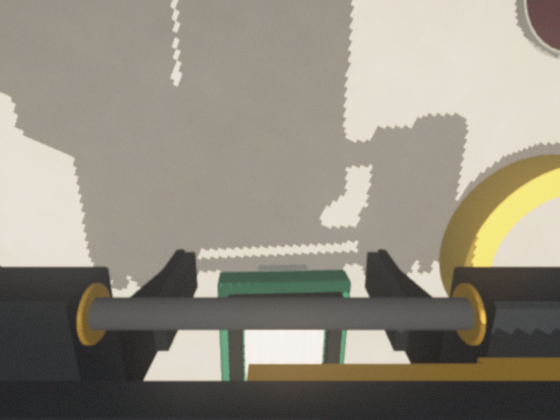

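Request:
{"op": "apply_moves", "data": {"steps": [{"x":0,"y":0,"z":1,"spin":0},{"x":0,"y":0,"z":0,"spin":0},{"x":0,"y":0,"z":0,"spin":0},{"x":0,"y":0,"z":0,"spin":0}], "grip": 60}}

```text
time_s: 8.05
position: [0.4901, 0.3252, 0.023]
tcp_rot: [[0.891, 0.082, -0.446], [0.446, 0.012, 0.895], [0.078, -0.997, -0.026]]
force: [0.4, 0.7, -1.6]
opening: 0.742
```

```bash
python3 st.py 1
```

```text
t 8.1 pos [490.1 325.1  22.9] y [ 0.081  0.012 -0.997] jaw 26.61 F [-0.2  0.6  0.3] open 64.2 j [23. 44. 99. -2. 33. -1.]
```

Request:
{"op": "apply_moves", "data": {"steps": [{"x":0,"y":0,"z":45,"spin":0},{"x":0,"y":0,"z":45,"spin":0}]}}

```text
time_s: 8.3
position: [0.4843, 0.3218, 0.1054]
tcp_rot: [[0.893, 0.062, -0.445], [0.446, 0.004, 0.895], [0.057, -0.998, -0.024]]
force: [0.8, 0.6, -0.8]
opening: 0.733
```

```bash
python3 st.py 2; python3 -c "
from h import *
snap('scene','s8',(140,150,240,150),3)"
```

```text
t 8.4 pos [488.2 323.8 110.6] y [ 0.074  0.009 -0.997] jaw 26.56 F [ 1.4 -0.2 -1.9] open 63.4 j [23. 35. 97. -2. 44. -2.]
```

View pics/s8.png

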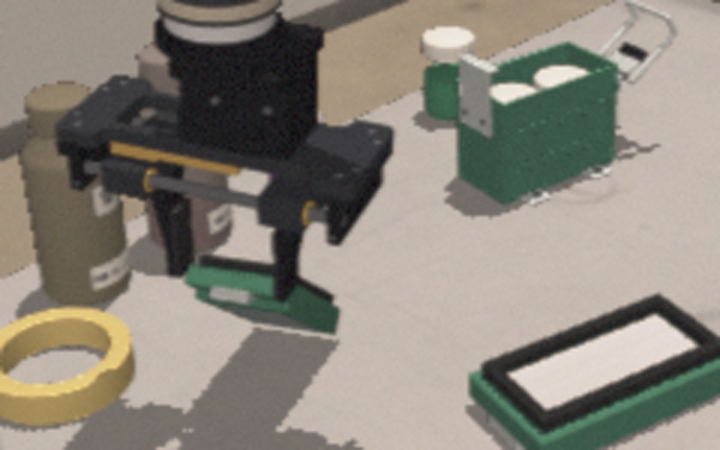

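Request:
{"op": "apply_moves", "data": {"steps": [{"x":0,"y":0,"z":40,"spin":0},{"x":0,"y":0,"z":0,"spin":0},{"x":0,"y":0,"z":0,"spin":0}]}}

```text
time_s: 8.75
position: [0.483, 0.321, 0.1438]
tcp_rot: [[0.894, 0.06, -0.445], [0.446, 0.003, 0.895], [0.055, -0.998, -0.024]]
force: [-0.9, 0.5, -3.5]
opening: 0.722
```

```bash
python3 st.py 2; python3 -c "
from h import *
snap('scene','s9',(140,150,240,150),3)"
```

```text
t 8.85 pos [483.9 321.4 144. ] y [ 0.061  0.003 -0.998] jaw 26.52 F [ 0.5 -0.  -2.5] open 62.7 j [23. 32. 95. -2. 49. -2.]
```

View pics/s9.png

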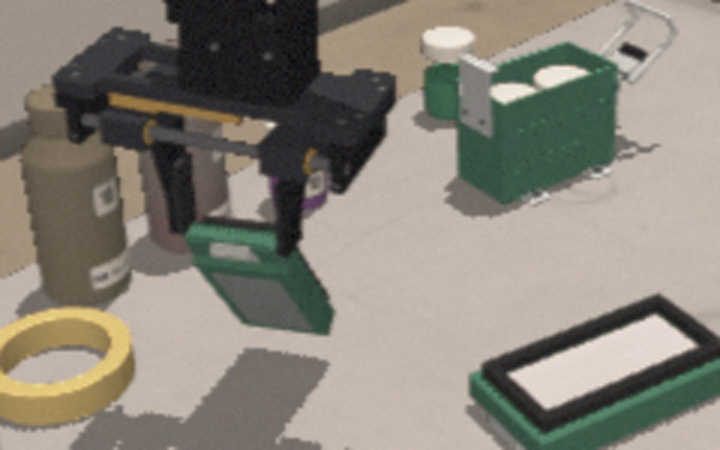

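Request:
{"op": "apply_moves", "data": {"steps": [{"x":0,"y":0,"z":25,"spin":0},{"x":0,"y":0,"z":0,"spin":0},{"x":0,"y":0,"z":0,"spin":0}]}}

```text
time_s: 9.2
position: [0.4814, 0.3201, 0.1645]
tcp_rot: [[0.894, 0.053, -0.445], [0.446, -0.0, 0.895], [0.047, -0.999, -0.024]]
force: [-0.9, 0.2, -3.1]
opening: 0.724
```

```bash
python3 st.py 2; python3 -c "
from h import *
snap('scene','s10',(140,150,240,150),3)"
```

```text
t 9.3 pos [481.9 320.3 164.7] y [ 0.054 -0.    -0.999] jaw 26.52 F [ 0.3  0.  -2.4] open 62.6 j [23. 31. 94. -2. 52. -2.]
```

View pics/s10.png

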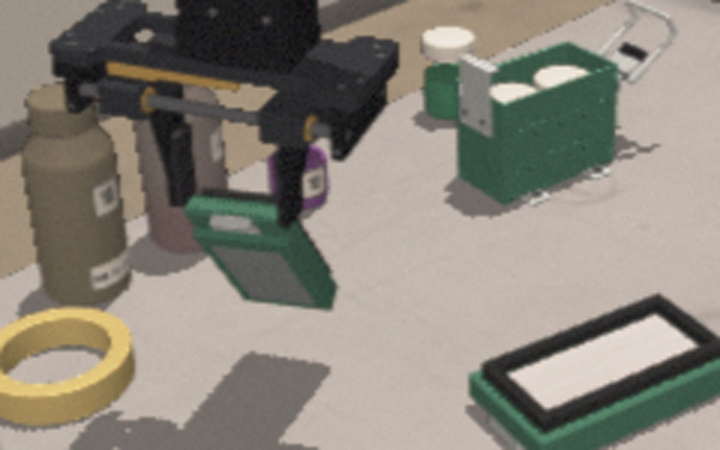

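Request:
{"op": "apply_moves", "data": {"steps": [{"x":18,"y":-36,"z":25,"spin":0},{"x":18,"y":-36,"z":25,"spin":0}]}}

```text
time_s: 9.55
position: [0.5135, 0.2498, 0.2109]
tcp_rot: [[0.89, 0.043, -0.453], [0.453, -0.002, 0.891], [0.038, -0.999, -0.021]]
force: [0.8, 1.1, 0.3]
opening: 0.699
```

```bash
python3 st.py 2; python3 -c "
from h import *
snap('scene','s11',(160,120,240,150),3)"
```

```text
t 9.65 pos [518.2 247.4 214.1] y [ 0.053 -0.001 -0.999] jaw 26.6 F [0.4 1.2 0.1] open 60.0 j [ 15.  26.  93.  -1.  58. -11.]
```

View pics/s11.png

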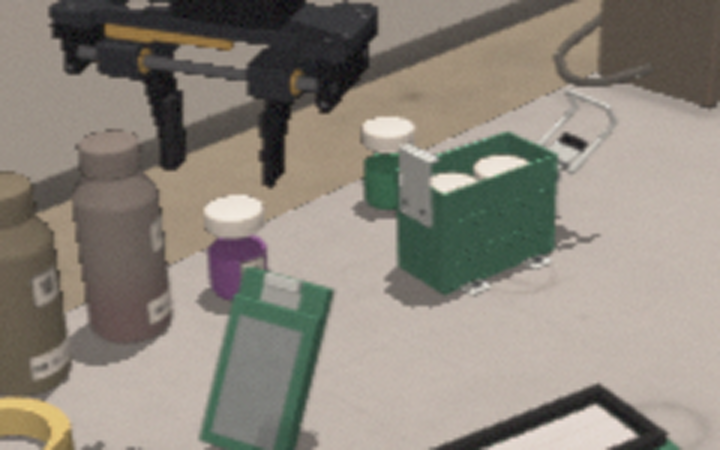

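```bash
python3 st.py 4; python3 -c "
from h import *
snap('scene','s12',(160,120,240,150),3)"
```

```text
t 9.9 pos [512.5 250.6 210.4] y [ 0.043 -0.002 -0.999] jaw 26.86 F [-0.6 -0.1 -0.1] open 59.8 j [ 15.  27.  93.  -1.  58. -11.]
```

View pics/s12.png

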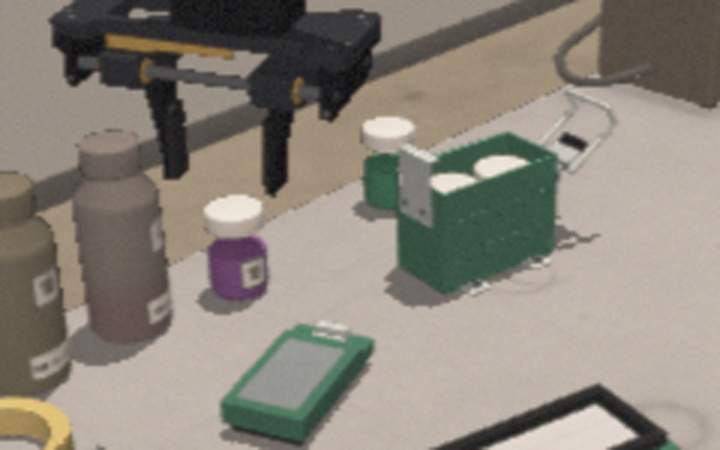

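```bash
python3 -c "
from h import *
im,p=snap('wrist','w13',None,1.4);np.save('w13p.npy',p)
snap('top','t13',(190,120,240,140),3.3)"; python3 st.py 0
```

```text
t 10.05 pos [512.8 250.8 210.6] y [ 0.043 -0.002 -0.999] jaw 26.9 F [ 0.2 -0.3 -0.4] open 60.0 j [ 15.  27.  93.  -1.  58. -11.]
```

View pics/w13.png

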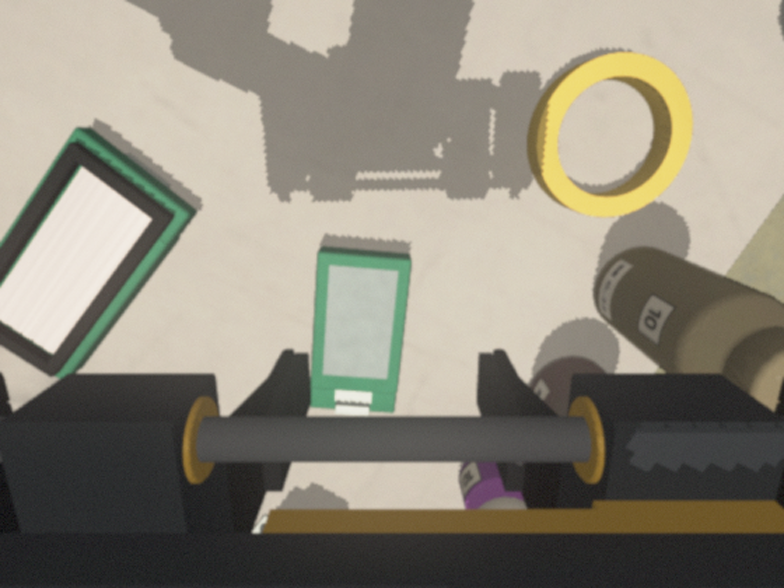

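View pics/t13.png

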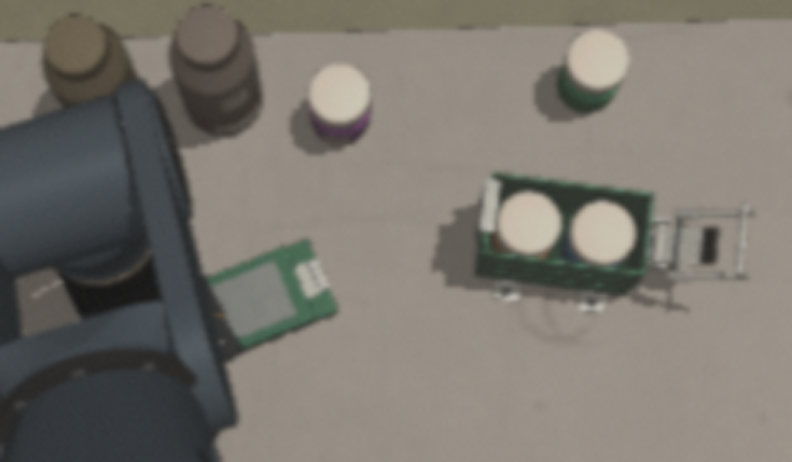

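Run:
```python
import cv2
b=cv2.imread('pics/w13_raw.png')[165:305,210:305]
cv2.imwrite('pics/w13z.png',cv2.resize(b,None,fx=4.2,fy=4.2,interpolation=cv2.INTER_CUBIC))
```

```text
(no output)
```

View pics/w13z.png

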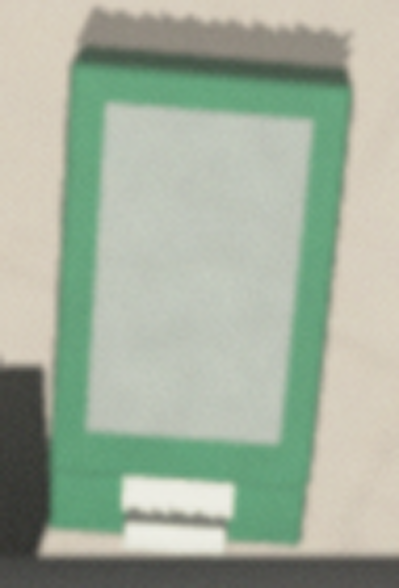

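Run:
```python
from h import *
from scipy.optimize import least_squares
p=np.load('w13p.npy',allow_pickle=True).item()
uv=np.array([[74,65],[352,83],[50,527],[302,545],[52,470],[307,488]])/4.2+[210,165]
L=np.array([[63,33,28],[63,-33,28],[-63,33,22],[-63,-33,22],[-43,33,28],[-43,-33,28]])/1e3
def pts(q):
    c,s=np.cos(q[2]),np.sin(q[2]); return np.c_[q[0]+c*L[:,0]-s*L[:,1], q[1]+s*L[:,0]+c*L[:,1], L[:,2]]
r=least_squares(lambda q:(proj(p,pts(q))-uv).ravel(),[.52,.25,2.0],loss='soft_l1'); print(r.x,np.degrees(r.x[2]),(proj(p,pts(r.x))-uv).round(1))
np.save('lid.npy',r.x)
c=np.array([np.cos(r.x[2]),np.sin(r.x[2])]); 
for d in (-.01,-.02,-.03): print(d,r.x[:2]+d*c)
t=imaging.camera_params('top'); print(proj(t,pts(r.x)[2:4]))
```

```text
[0.52265045 0.18875375 1.94502016] 111.44144604746585 [[-1.  -1.4]
 [ 0.9  0.1]
 [-0.3  0.5]
 [ 0.1  0.1]
 [-0.6  0.3]
 [ 1.   0.2]]
-0.01 [0.52630595 0.17944584]
-0.02 [0.52996145 0.17013792]
-0.03 [0.53361695 0.16083   ]
[[292.90633314 212.85072324]
 [283.48155383 190.67026509]]
```

Request:
{"op": "apply_moves", "data": {"steps": [{"x":4,"y":-25,"z":-25,"spin":-0.095},{"x":4,"y":-25,"z":-35,"spin":0},{"x":4,"y":-25,"z":-35,"spin":0},{"x":0,"y":0,"z":-30,"spin":0}], "grip": 87}}

```text
time_s: 10.45
position: [0.5285, 0.1786, 0.0866]
tcp_rot: [[0.928, 0.058, -0.369], [0.369, -0.002, 0.929], [0.053, -0.998, -0.023]]
force: [0.3, 0.1, -0.2]
opening: 0.954
```

```bash
python3 st.py 3
```

```text
t 10.6 pos [526.6 180.4  86.2] y [ 0.053 -0.002 -0.999] jaw 21.8 F [ 0.8 -0.4 -0.6] open 86.1 j [  8.  36. 101.  -1.  40. -13.]
```

Request:
{"op": "apply_moves", "data": {"steps": [{"x":1,"y":-3,"z":-32,"spin":-0.006},{"x":1,"y":-3,"z":-32,"spin":0}]}}

```text
time_s: 10.8
position: [0.5344, 0.1772, 0.0276]
tcp_rot: [[0.928, 0.069, -0.367], [0.368, 0.0, 0.93], [0.064, -0.998, -0.025]]
force: [-0.3, -0.4, -0.6]
opening: 0.999
```

```bash
python3 st.py 3;python3 -c "
from h import *
im,p=snap('wrist','w14',None,1.4)
snap('scene','s14',(160,120,240,150),3)"
```

```text
t 10.95 pos [532.6 176.7  26.3] y [ 0.063 -0.    -0.998] jaw 21.61 F [0.7 0.1 0.9] open 87.1 j [  7.  42. 102.  -1.  32. -14.]
```

View pics/w14.png

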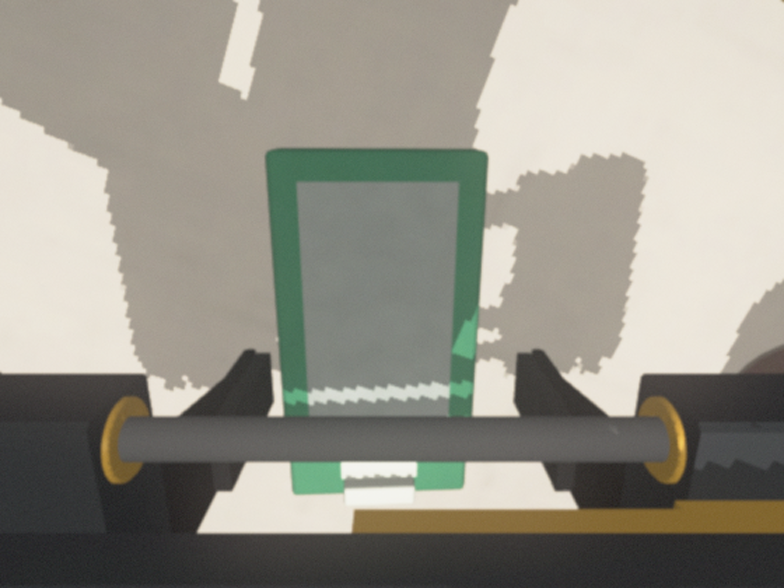

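View pics/s14.png

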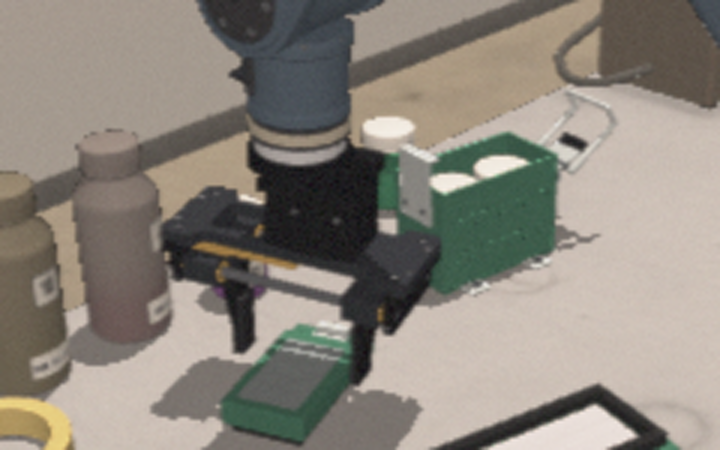

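Request:
{"op": "apply_moves", "data": {"steps": [{"x":-5,"y":-2,"z":-7,"spin":-0.003}]}}

```text
time_s: 11.15
position: [0.5315, 0.1756, 0.0235]
tcp_rot: [[0.928, 0.073, -0.364], [0.365, 0.001, 0.931], [0.069, -0.997, -0.026]]
force: [0.7, -0.3, -0.3]
opening: 1.0
```

```bash
python3 st.py 3
```

```text
t 11.3 pos [528.6 175.   21.8] y [ 0.067 -0.    -0.998] jaw 21.45 F [0.4 0.2 0.4] open 86.7 j [  7.  43. 103.  -1.  31. -14.]
```

Request:
{"op": "apply_moves", "data": {"steps": [{"x":-1,"y":0,"z":-1,"spin":0},{"x":-1,"y":0,"z":-1,"spin":0},{"x":-1,"y":0,"z":-1,"spin":0},{"x":0,"y":0,"z":0,"spin":0}], "grip": 60}}

```text
time_s: 11.7
position: [0.5265, 0.1752, 0.0201]
tcp_rot: [[0.929, 0.071, -0.364], [0.365, 0.0, 0.931], [0.066, -0.998, -0.025]]
force: [1.9, 1.1, -1.1]
opening: 0.759
```

```bash
python3 st.py 2
```

```text
t 11.8 pos [526.5 175.2  20.1] y [ 0.07   0.    -0.998] jaw 21.44 F [0.3 0.1 0.5] open 65.7 j [  7.  43. 103.  -1.  30. -13.]
```

Request:
{"op": "apply_moves", "data": {"steps": [{"x":0,"y":0,"z":40,"spin":0},{"x":0,"y":0,"z":40,"spin":0},{"x":0,"y":0,"z":40,"spin":0},{"x":0,"y":-15,"z":35,"spin":-0.06},{"x":6,"y":-40,"z":0,"spin":-0.09},{"x":6,"y":-42,"z":0,"spin":-0.09},{"x":6,"y":-42,"z":0,"spin":-0.09},{"x":6,"y":-42,"z":0,"spin":-0.09},{"x":6,"y":-42,"z":0,"spin":-0.09},{"x":6,"y":-35,"z":0,"spin":-0.03}]}}

```text
time_s: 12.8
position: [0.5524, -0.0873, 0.1743]
tcp_rot: [[0.983, 0.04, 0.178], [-0.177, -0.027, 0.984], [0.044, -0.999, -0.019]]
force: [0.7, 0.9, -2.2]
opening: 0.758
```

```bash
python3 st.py 3; python3 -c "
from h import *
im,p=snap('wrist','w15',None,1.4)
snap('scene','s15',(200,60,240,150),3)"
```

```text
t 12.95 pos [552.9 -87.7 174.2] y [ 0.041 -0.027 -0.999] jaw -10.23 F [-0.4 -0.2 -2.4] open 66.6 j [-20.  29.  97.  -1.  52.  -9.]
```

View pics/w15.png

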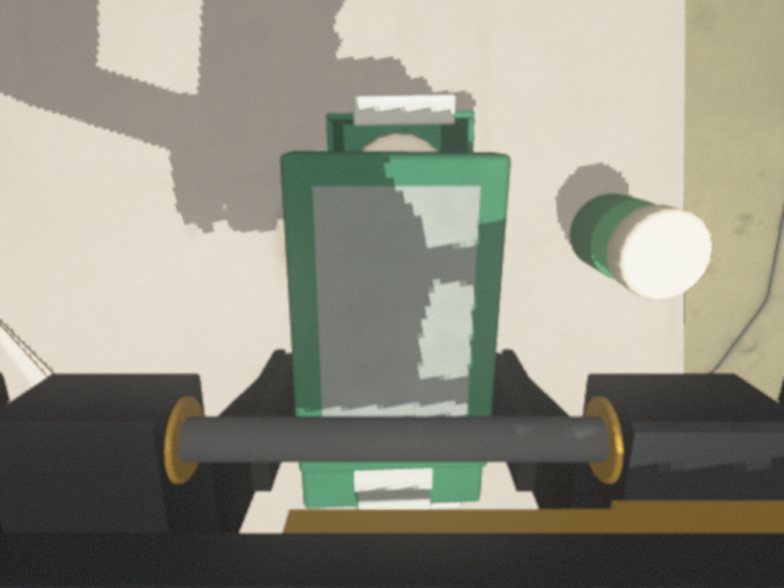

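View pics/s15.png

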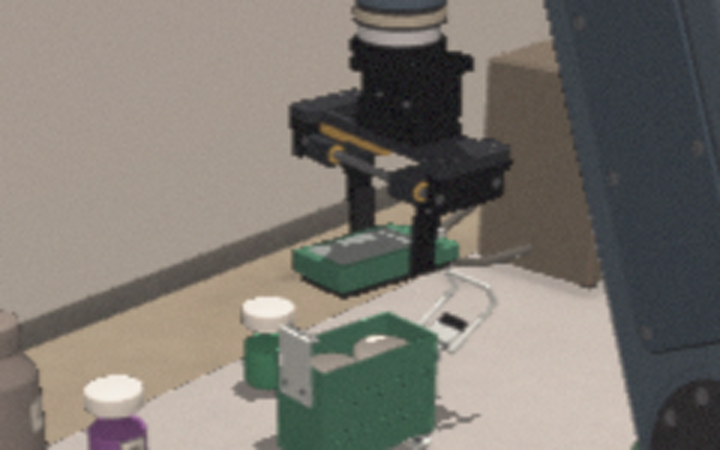

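```bash
cat > chk.py <<'E'
from h import *
q=np.load('box.npy')
def B(P):
    P=np.asarray(P)/1e3;c,s=np.cos(q[2]),np.sin(q[2]); return np.c_[q[0]+c*P[:,0]-s*P[:,1], q[1]+s*P[:,0]+c*P[:,1], P[:,2]]
if __name__=='__main__':
    p=imaging.camera_params('wrist')
    for P in ([63,33,94],[63,-33,94],[57,20,117],[57,-20,117]): print(P,(proj(p,B([P]))*1.4).round(1))
E
python3 chk.py; python3 -c "
import cv2
b=cv2.imread('pics/w15_raw.png')[60:125,190:380]
cv2.imwrite('pics/w15z.png',cv2.resize(b,None,fx=4.2,fy=4.2,interpolation=cv2.INTER_CUBIC))"
```

```text
[63, 33, 94] [[331.5 120.8]]
[63, -33, 94] [[479.5 119.1]]
[57, 20, 117] [[360.3 134.7]]
[57, -20, 117] [[458.9 133.5]]
```

View pics/w15z.png

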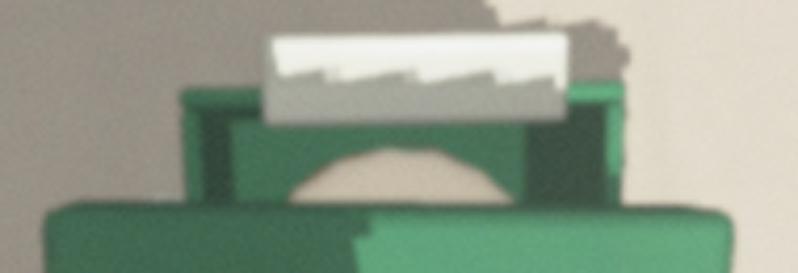

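Run:
```python
from h import *
s=read_state(); p=imaging.camera_params('wrist')
q=np.load('box.npy'); 
a=[ray(p,u,.094) for u in ([233.1,81.4],[338.6,80.0])]; m=(a[0]+a[1])/2; d=a[1]-a[0]
print('rim far',np.round(a,4),np.linalg.norm(d), 'ux ang',np.degrees(np.arctan2(d[0],-d[1])))
ang=q[2]; ux=np.array([np.cos(ang),np.sin(ang)]); uy=np.array([-ux[1],ux[0]])
c=m[:2]-.063*ux; print('box c new',c,'old',q)
b=[ray(p,u,.182) for u in ([201,110.5],[364.5,110.0])]; m2=(b[0]+b[1])/2; d2=b[1]-b[0]
print('lid far',np.round(b,4),np.linalg.norm(d2),np.degrees(np.arctan2(d2[0],-d2[1])))
print('lid end rel box end along ux,uy mm',(m2-m)[:2]@ux*1e3,(m2-m)[:2]@uy*1e3)
print('tcp rel', (s['position'][:2]-m[:2])@ux*1e3,(s['position'][:2]-m[:2])@uy*1e3, 'lid end rel tcp',(m2[:2]-s['position'][:2])@ux*1e3,(m2[:2]-s['position'][:2])@uy*1e3)
q2=[c[0],c[1],ang]; np.save('box2.npy',q2)
```

```text
rim far [[ 0.5419  0.009   0.094 ]
 [ 0.6066 -0.0015  0.094 ]] 0.0655387854393084 ux ang 80.77887589123327
box c new [ 0.56401446 -0.05838064] old [ 0.56586191 -0.06167782  1.40762034]
lid far [[ 0.5339 -0.0038  0.182 ]
 [ 0.5978 -0.015   0.182 ]] 0.06492103074121101 80.05193765537835
lid end rel box end along ux,uy mm -14.375813686765614 6.13592481150884
tcp rel -91.10742331465296 7.646443066481915 lid end rel tcp 76.73160962788737 -1.5105182549730711
```

Request:
{"op": "apply_moves", "data": {"steps": [{"x":6,"y":2,"z":-24,"spin":0.012},{"x":0,"y":0,"z":-24,"spin":0}]}}

```text
time_s: 13.25
position: [0.5593, -0.0806, 0.128]
tcp_rot: [[0.986, 0.045, 0.159], [-0.158, -0.026, 0.987], [0.049, -0.999, -0.019]]
force: [-1.1, 0.4, -2.3]
opening: 0.756
```

```bash
cat > rel.py <<'E'
from h import *
import sys
for i in range(int(sys.argv[1])): imaging.capture('scene')
s=read_state(); q=np.load('box2.npy'); ux=np.array([np.cos(q[2]),np.sin(q[2])]); uy=np.array([-ux[1],ux[0]])
d=s['position'][:2]-q[:2]; R=s['tcp_rot']
print('t',round(s['time_s'],2),'tcp in box mm',(d@ux*1e3).round(1),(d@uy*1e3).round(1),(s['position'][2]*1e3).round(1),'ycol box',(R[:2,1]@ux).round(3),(R[:2,1]@uy).round(3),'jaw',np.degrees(np.arctan2(R[1,0],R[0,0])).round(2),'F box',(s['force'][:2]@ux).round(1),(s['force'][:2]@uy).round(1),s['force'][2].round(1),'M',s['moment'].round(2),'open',round(s['opening']*87,1))
E
python3 rel.py 3;python3 -c "
from h import *
im,p=snap('wrist','w16',None,1.4)
snap('scene','s16',(230,100,200,130),3.8)"
```

```text
t 13.4 tcp in box mm -22.8 3.1 126.9 ycol box -0.018 -0.043 jaw -9.14 F box -0.9 -0.8 -2.5 M [-0.01 -0.07 -0.04] open 66.1
```

View pics/w16.png

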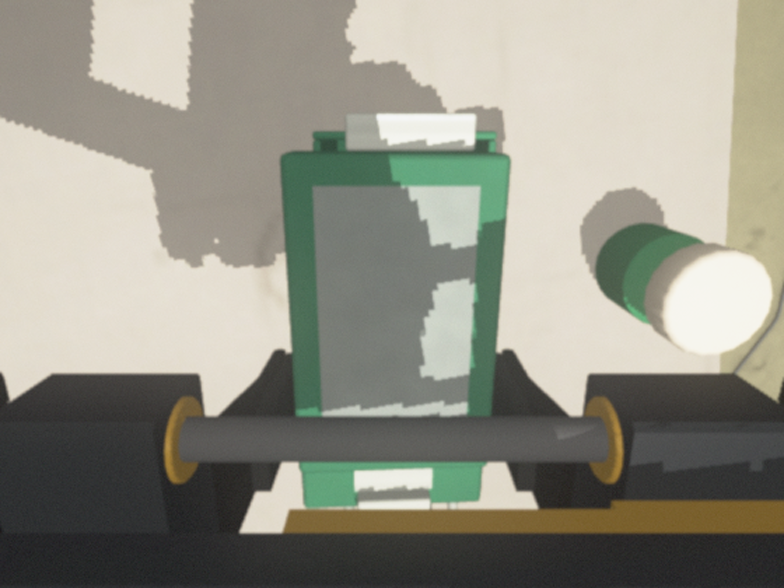

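View pics/s16.png

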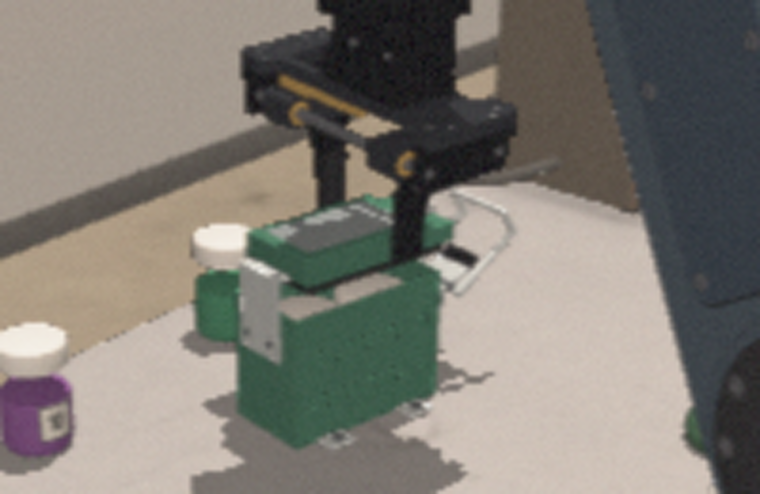

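```bash
python3 -c "
import cv2
b=cv2.imread('pics/w16_raw.png')[75:125,190:380]
cv2.imwrite('pics/w16z.png',cv2.resize(b,None,fx=4.2,fy=4.2,interpolation=cv2.INTER_CUBIC))"
```

```text
(no output)
```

View pics/w16z.png

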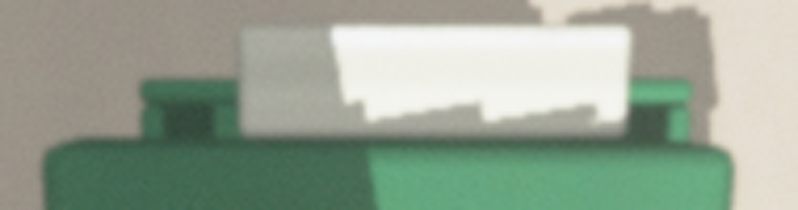

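```bash
python3 - <<'E'
from h import *
s=read_state(); p=imaging.camera_params('wrist')
ang=np.load('box.npy')[2]; ux=np.array([np.cos(ang),np.sin(ang)]); uy=np.array([-ux[1],ux[0]])
a=[ray(p,u,.094) for u in ([223.6,94.5],[354.8,94.5])]; m=(a[0]+a[1])/2; d=a[1]-a[0]
print(np.linalg.norm(d),np.degrees(np.arctan2(d[0],-d[1])),'boxc',m[:2]-.063*ux)
z=s['position'][2]+.008
b=[ray(p,u,z) for u in ([200.7,110.2],[364.5,110.2])]; m2=(b[0]+b[1])/2; d2=b[1]-b[0]
print(np.linalg.norm(d2),np.degrees(np.arctan2(d2[0],-d2[1])))
print('lid rel box',(m2-m)[:2]@ux*1e3,(m2-m)[:2]@uy*1e3)
for z in(.117,.121,.125):
    l=ray(p,[290,107.9],z); print('lip',z,(l-m)[:2]@ux*1e3+63)
np.save('box2.npy',[*(m[:2]-.063*ux),ang])
E
python3 rel.py 0
```

```text
0.06650901660117323 80.83164457873632 boxc [ 0.56786142 -0.06256295]
0.0650071506401215 80.72330600807771
lid rel box -6.096156560236008 5.45647833910229
lip 0.117 57.186602469803
lip 0.121 57.30819424474011
lip 0.125 57.42978601967719
t 13.5 tcp in box mm -19.8 5.8 128.6 ycol box -0.019 -0.048 jaw -9.18 F box 0.2 0.3 -3.3 M [-0.09 -0.03  0.04] open 66.1
```

```bash
python3 rel.py 0; python3 -c "
from h import *
im,p=snap('scene','s17',(285,135,80,90),8)
p=imaging.camera_params('wrist'); im,p=snap('wrist','w17'); np.save('w17p.npy',p)"; python3 rel.py 0
```

```text
t 13.5 tcp in box mm -19.8 5.8 128.6 ycol box -0.019 -0.048 jaw -9.18 F box 0.2 0.3 -3.3 M [-0.09 -0.03  0.04] open 66.1
t 13.6 tcp in box mm -20.4 5.1 129.2 ycol box -0.019 -0.049 jaw -9.21 F box 0.2 -0.1 -3.2 M [-0.09 -0.03 -0.02] open 66.0
```

View pics/s17.png

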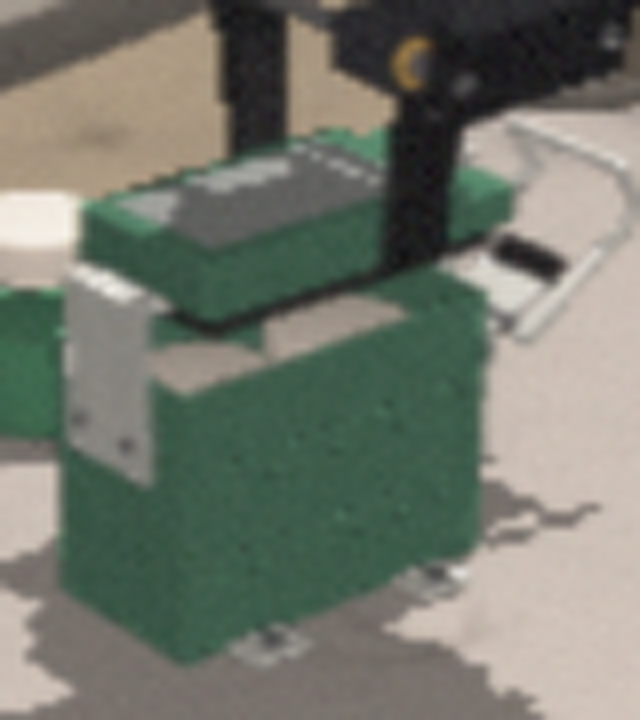

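Run:
```python
from h import *
p=imaging.camera_params('scene'); ang=np.load('box.npy')[2]; ux=np.array([np.cos(ang),np.sin(ang)]); uy=np.array([-ux[1],ux[0]])
def c(u,v,z,L): 
    X=ray(p,[u/8+285,v/8+135],z)[:2]; return (X-L[0]*ux*1e-3-L[1]*uy*1e-3)
print('box from rim near',c(185,393,.094,(63,33)),'base near',c(185,662,0,(63,33)),'rim right',c(487,292,.094,(-63,33)))
for z in(.115,.117,.119): print('lid from under',c(208,322,z,(63,33)),'top',c(208,250,z+.02,(63,33)))
s=read_state(); print('tcp',s['position'], 'exp lid c',s['position'][:2]+.014*ux)
```

```text
box from rim near [ 0.56498775 -0.05978591] base near [ 0.56519074 -0.05974538] rim right [ 0.56288225 -0.05369702]
lid from under [ 0.56354736 -0.06855444] top [ 0.56897782 -0.07459579]
lid from under [ 0.56067443 -0.06533823] top [ 0.56595253 -0.07120919]
lid from under [ 0.55780149 -0.06212203] top [ 0.56292723 -0.06782259]
tcp [ 0.55952123 -0.08181674  0.12924967] exp lid c [ 0.56179557 -0.06800271]
```

```bash
python3 -c "
import cv2
b=cv2.imread('pics/w17_raw.png')[75:125,190:380]
cv2.imwrite('pics/w17z.png',cv2.resize(b,None,fx=4.2,fy=4.2,interpolation=cv2.INTER_CUBIC))"
```

```text
(no output)
```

View pics/w17z.png

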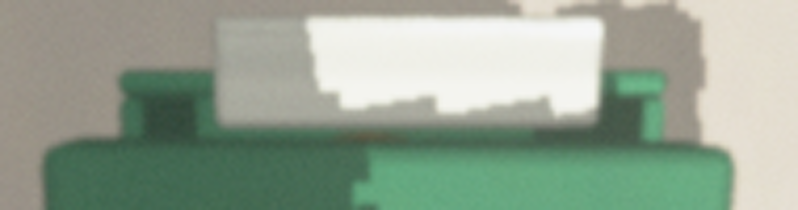

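```bash
cat > rb.py <<'E'
from h import *
def rb(p,tz,r,l,h=.0079):
    ang=np.load('box.npy')[2]; ux=np.array([np.cos(ang),np.sin(ang)]); uy=np.array([-ux[1],ux[0]])
    a=[ray(p,u,.094) for u in r]; m=(a[0]+a[1])/2; d=a[1]-a[0]
    print(np.linalg.norm(d),np.degrees(np.arctan2(d[0],-d[1])),'boxc',m[:2]-.063*ux)
    b=[ray(p,u,tz+h) for u in l]; m2=(b[0]+b[1])/2; d2=b[1]-b[0]
    print(np.linalg.norm(d2),np.degrees(np.arctan2(d2[0],-d2[1])),'lidc',m2[:2]-.063*ux)
    print('lid rel box',(m2-m)[:2]@ux*1e3,(m2-m)[:2]@uy*1e3)
E
python3 - <<'E'
from rb import *
p=np.load('w17p.npy',allow_pickle=True).item()
rb(p,.129,([218.6,92.6],[348.6,92.6]),([200.7,110.2],[364.5,110.2]))
E
python3 rel.py 0
```

```text
0.06585083723481543 80.82808605591543 boxc [ 0.56570107 -0.06158338]
0.06507721931297897 80.70357495969172 lidc [ 0.561923   -0.06805106]
lid rel box -6.995531439821126 2.677195086424768
t 13.6 tcp in box mm -20.4 5.1 129.2 ycol box -0.019 -0.049 jaw -9.21 F box 0.2 -0.1 -3.2 M [-0.09 -0.03 -0.02] open 66.0
```

```bash
python3 -c "
import numpy as np
a=np.load('box.npy')[2]; np.save('box2.npy',[.5656,-.0613,a])"
```

Request:
{"op": "apply_moves", "data": {"steps": [{"x":2,"y":-2,"z":-10,"spin":0}]}}

```text
time_s: 13.7
position: [0.5628, -0.0839, 0.121]
tcp_rot: [[0.986, 0.05, 0.161], [-0.159, -0.028, 0.987], [0.054, -0.998, -0.02]]
force: [0.7, 0.1, -2.5]
opening: 0.763
```

```bash
python3 rel.py 3; python3 rel.py 2
```

```text
t 13.85 tcp in box mm -23.0 0.5 119.0 ycol box -0.019 -0.049 jaw -9.22 F box -0.2 -0.2 -2.6 M [-0.04 -0.06 -0.03] open 66.4
t 13.95 tcp in box mm -23.0 0.4 119.2 ycol box -0.019 -0.049 jaw -9.23 F box -0.7 -0.6 -2.9 M [-0.06 -0.02  0.04] open 66.1
```

Request:
{"op": "apply_moves", "data": {"steps": [{"x":0,"y":0,"z":-6,"spin":0}]}}

```text
time_s: 14.05
position: [0.5622, -0.0842, 0.1138]
tcp_rot: [[0.986, 0.048, 0.161], [-0.16, -0.027, 0.987], [0.051, -0.998, -0.019]]
force: [0.2, 3.5, 3.2]
opening: 0.758
```

```bash
python3 rel.py 3
```

```text
t 14.2 tcp in box mm -23.2 -0.2 113.4 ycol box -0.02 -0.05 jaw -9.22 F box -0.4 -0.8 1.1 M [-0.15 -0.19  0.02] open 65.8
```

Request:
{"op": "apply_moves", "data": {"steps": [{"x":0,"y":0,"z":-4,"spin":0}]}}

```text
time_s: 14.3
position: [0.5624, -0.0839, 0.1108]
tcp_rot: [[0.986, 0.048, 0.162], [-0.16, -0.027, 0.987], [0.051, -0.998, -0.019]]
force: [-7.9, 4.8, 38.7]
opening: 0.759
```

```bash
python3 rel.py 3; python3 -c "
from h import *
im,p=snap('scene','s18',(285,135,80,90),8)"
```

```text
t 14.45 tcp in box mm -22.9 -0.4 111.1 ycol box -0.019 -0.052 jaw -9.24 F box 2.1 2.4 11.4 M [ 0.25  0.41 -0.07] open 65.8
```

View pics/s18.png

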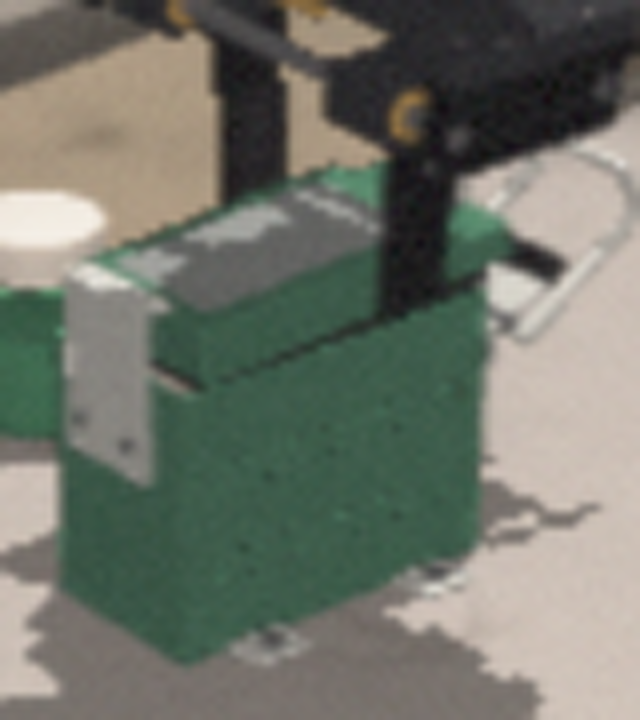

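Request:
{"op": "apply_moves", "data": {"steps": [{"x":1,"y":6,"z":-1,"spin":0}]}}

```text
time_s: 14.6
position: [0.5637, -0.079, 0.1111]
tcp_rot: [[0.986, 0.049, 0.162], [-0.16, -0.029, 0.987], [0.053, -0.998, -0.021]]
force: [-0.2, -1.2, -0.6]
opening: 0.764
```

```bash
python3 rel.py 3; python3 -c "
from h import *
im,p=snap('scene','s19',(285,135,80,90),8)"
```

```text
t 14.75 tcp in box mm -16.6 -1.0 110.9 ycol box -0.019 -0.053 jaw -9.23 F box 0.5 -0.1 7.7 M [-0.01  0.12 -0.  ] open 65.9
```

View pics/s19.png

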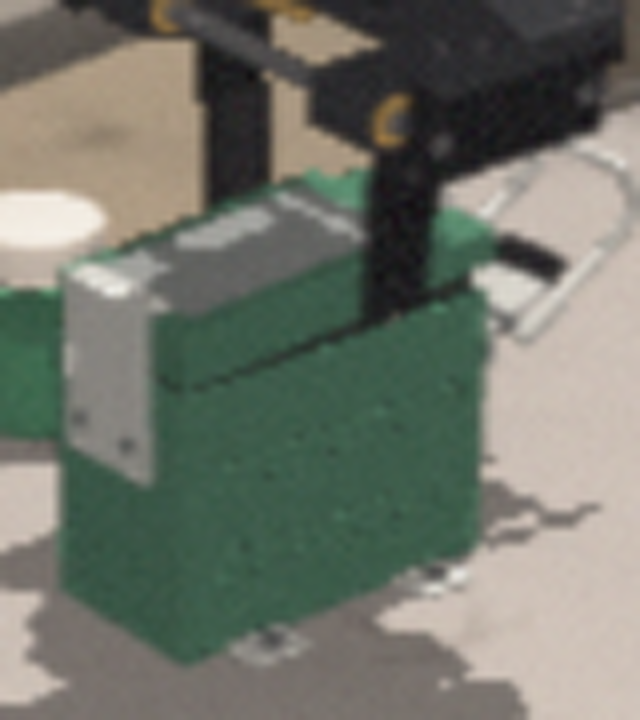

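Request:
{"op": "apply_moves", "data": {"steps": [{"x":0,"y":3,"z":-2,"spin":0}]}}

```text
time_s: 14.9
position: [0.5643, -0.0772, 0.1107]
tcp_rot: [[0.986, 0.05, 0.159], [-0.158, -0.032, 0.987], [0.055, -0.998, -0.024]]
force: [-7.6, -12.4, 19.8]
opening: 0.756
```

```bash
python3 rel.py 3; python3 -c "
from h import *
im,p=snap('scene','s20',(285,135,80,90),8)"
```

```text
t 15.05 tcp in box mm -15.9 -1.3 110.7 ycol box -0.023 -0.055 jaw -9.09 F box -7.6 3.2 13.3 M [-1.21  0.82  0.02] open 66.2
```

View pics/s20.png

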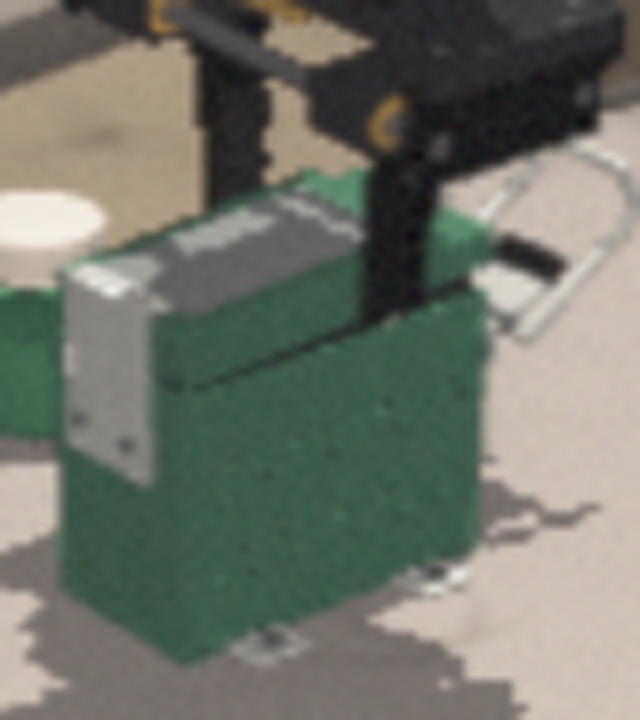

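```bash
python3 -c "
from h import *
im,p=snap('wrist','w20',(180,60,210,120),3.8);np.save('w20p.npy',p)"; python3 rel.py 0
```

```text
t 15.15 tcp in box mm -15.9 -1.3 110.7 ycol box -0.023 -0.055 jaw -9.1 F box -6.0 2.7 13.0 M [-1.25  0.78  0.03] open 65.9
```

View pics/w20.png

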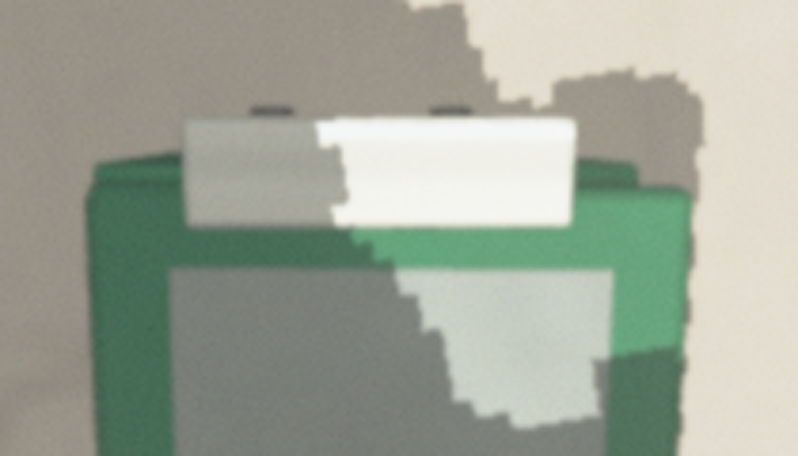

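Run:
```python
from rb import *
p=np.load('w20p.npy',allow_pickle=True).item()
f=lambda u,v:[180+u/3.8,60+v/3.8]
rb(p,.1107,(f(95,165),f(637,163)),(f(88,192),f(692,192)),h=.004)
```

```text
0.0655746699342129 81.04091930309923 boxc [ 0.5656224  -0.06131342]
0.06471706322235628 80.77943256987692 lidc [ 0.56695095 -0.06395261]
lid rel box -2.388301514727979 -1.7396467444156634
```

Request:
{"op": "apply_moves", "data": {"steps": [{"x":-2,"y":1,"z":1,"spin":0},{"x":0,"y":3,"z":0,"spin":0}]}}

```text
time_s: 15.35
position: [0.5619, -0.074, 0.1116]
tcp_rot: [[0.986, 0.05, 0.161], [-0.159, -0.032, 0.987], [0.055, -0.998, -0.023]]
force: [-0.3, -0.4, -3.1]
opening: 0.758
```

```bash
python3 rel.py 3; python3 -c "
from h import *
im,p=snap('wrist','w21',(180,60,210,120),3.8);np.save('w21p.npy',p)"; python3 rel.py 0
```

```text
t 15.5 tcp in box mm -12.5 1.5 111.2 ycol box -0.023 -0.054 jaw -9.11 F box 0.4 0.1 -2.4 M [-0.03 -0.08  0.03] open 65.8
t 15.55 tcp in box mm -12.5 1.5 111.3 ycol box -0.023 -0.054 jaw -9.11 F box -0.2 -0.3 -2.8 M [-0.04 -0.06  0.03] open 66.3
```

View pics/w21.png

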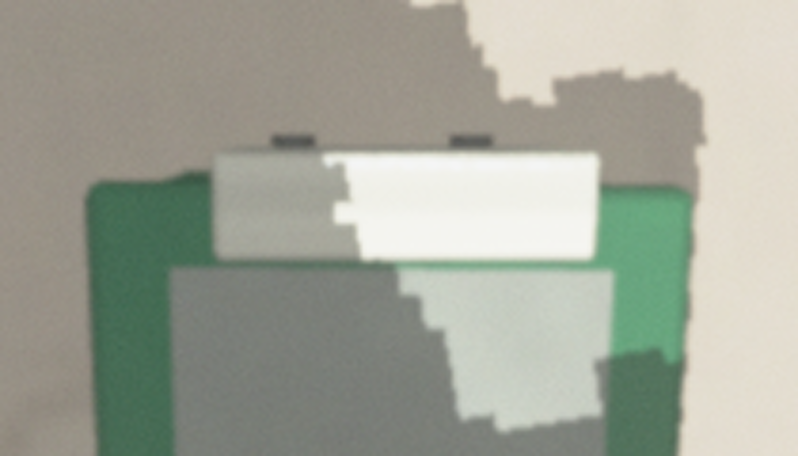

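Request:
{"op": "apply_moves", "data": {"steps": [{"x":1,"y":-1,"z":-3,"spin":0}]}}

```text
time_s: 15.65
position: [0.5629, -0.074, 0.108]
tcp_rot: [[0.986, 0.049, 0.159], [-0.158, -0.031, 0.987], [0.053, -0.998, -0.023]]
force: [-0.4, -0.0, 0.7]
opening: 0.757
```

```bash
python3 rel.py 3; python3 -c "
from h import *
im,p=snap('scene','s22',(285,135,80,90),8)"
```

```text
t 15.8 tcp in box mm -13.0 0.7 107.9 ycol box -0.023 -0.053 jaw -9.13 F box -0.6 0.3 0.5 M [0.35 0.1  0.02] open 65.9
```

View pics/s22.png

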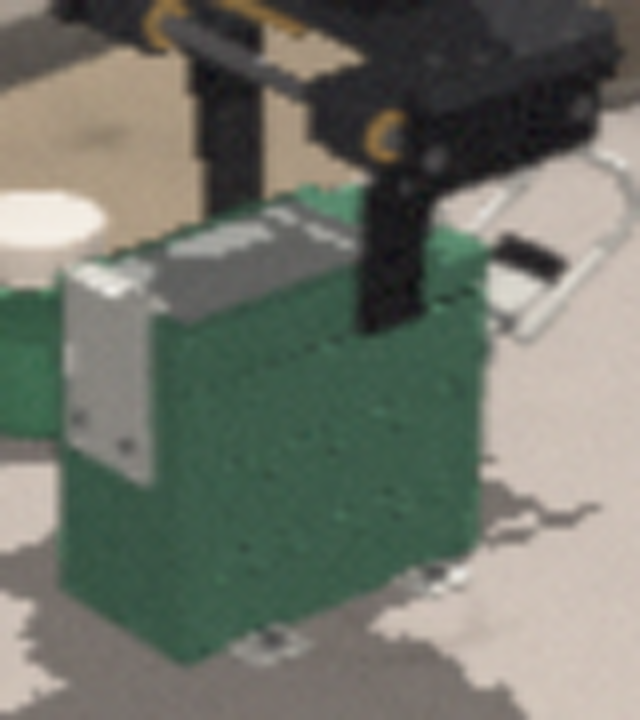

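Request:
{"op": "apply_moves", "data": {"steps": [{"x":0,"y":0,"z":-2,"spin":0},{"x":0,"y":0,"z":-1,"spin":0}]}}

```text
time_s: 16.05
position: [0.5631, -0.0742, 0.1059]
tcp_rot: [[0.986, 0.049, 0.16], [-0.158, -0.031, 0.987], [0.054, -0.998, -0.023]]
force: [-2.4, 0.6, 10.0]
opening: 0.76
```

```bash
python3 rel.py 2
```

```text
t 16.15 tcp in box mm -13.2 0.4 106.0 ycol box -0.023 -0.054 jaw -9.12 F box 0.2 1.4 5.3 M [ 0.28  0.38 -0.08] open 65.9
```

Request:
{"op": "apply_moves", "data": {"steps": [{"x":0,"y":0,"z":0,"spin":0},{"x":0,"y":0,"z":0,"spin":0},{"x":0,"y":0,"z":0,"spin":0},{"x":0,"y":0,"z":40,"spin":0},{"x":0,"y":0,"z":40,"spin":0}], "grip": 87}}

```text
time_s: 16.65
position: [0.5601, -0.0737, 0.1818]
tcp_rot: [[0.986, 0.039, 0.16], [-0.159, -0.028, 0.987], [0.043, -0.999, -0.022]]
force: [0.2, 0.7, 1.1]
opening: 0.99
```

```bash
python3 rel.py 3; python3 -c "
from h import *
im,p=snap('scene','s23',(285,130,90,90),7)
im,p=snap('wrist','w23',None,1.4);np.save('w23p.npy',p)"; python3 rel.py 0
```

```text
t 16.8 tcp in box mm -13.5 1.0 184.3 ycol box -0.023 -0.051 jaw -9.12 F box -0.2 0.3 0.1 M [ 0.02 -0.06  0.04] open 87.1
t 16.9 tcp in box mm -13.1 3.5 181.5 ycol box -0.022 -0.045 jaw -9.13 F box -0.2 -0.2 -0.6 M [-0.06 -0.11  0.01] open 86.7
```

View pics/s23.png

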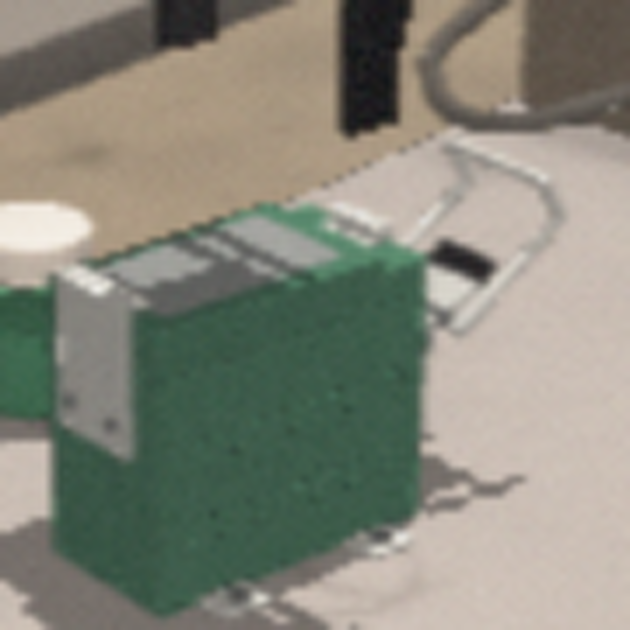

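View pics/w23.png

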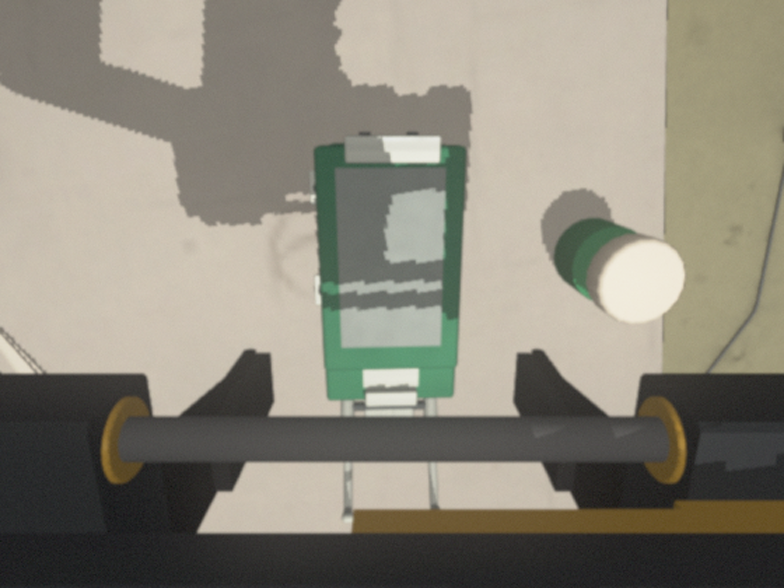

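Run:
```python
from h import *
from scipy.optimize import least_squares
from chk import *
import chk
chk.q=np.load('box2.npy')
p=imaging.camera_params('scene')
uv=np.array([[449,140],[553,188]])/7+[285,130]
for sg in (1,-1):
    f=lambda v:(proj(p,chk.B([[v[0],sg*25,v[1]],[v[0],-sg*25,v[1]]]))-uv).ravel()
    r=least_squares(f,[-145,95]); print(sg,r.x,r.fun.round(1))
print(((proj(p,chk.B([[-75,0,64],[-63,33,94],[-63,-33,94],[63,33,94],[-147,25,94],[-147,-25,94],[-116,15,81],[-116,-15,81]]))-[285,130])*7).round(0))
```

```text
1 [-127.08513149  113.32196728] [ 14.    6.2 -14.   -6.1]
-1 [-127.04654944  113.4474669 ] [ 0.9  0.7 -0.9 -0.7]
[[394. 318.]
 [433. 282.]
 [315. 227.]
 [163. 377.]
 [582. 218.]
 [491. 179.]
 [503. 262.]
 [448. 237.]]
```

Request:
{"op": "apply_moves", "data": {"steps": [{"x":-5,"y":-38,"z":0,"spin":0},{"x":-5,"y":-38,"z":0,"spin":0},{"x":-5,"y":-38,"z":0,"spin":0},{"x":-5,"y":-38,"z":0,"spin":0}], "grip": 0}}

```text
time_s: 17.3
position: [0.5355, -0.2224, 0.1744]
tcp_rot: [[0.988, 0.029, 0.15], [-0.149, -0.02, 0.989], [0.031, -0.999, -0.016]]
force: [-0.1, -0.5, 1.0]
opening: 0.721
```

```bash
python3 rel.py 4; python3 -c "
from h import *
im,p=snap('scene','s24',(285,100,110,90),7)
im,p=snap('wrist','w24',None,1.4);np.save('w24p.npy',p)"; python3 rel.py 0
```

```text
t 17.5 tcp in box mm -163.4 3.5 174.5 ycol box -0.015 -0.031 jaw -8.75 F box 0.3 -0.2 0.4 M [ 0.01 -0.05 -0.02] open 46.6
t 17.6 tcp in box mm -161.8 3.3 175.2 ycol box -0.015 -0.032 jaw -8.58 F box -1.0 -0.6 0.2 M [-0.   -0.01 -0.03] open 38.9
```

View pics/s24.png

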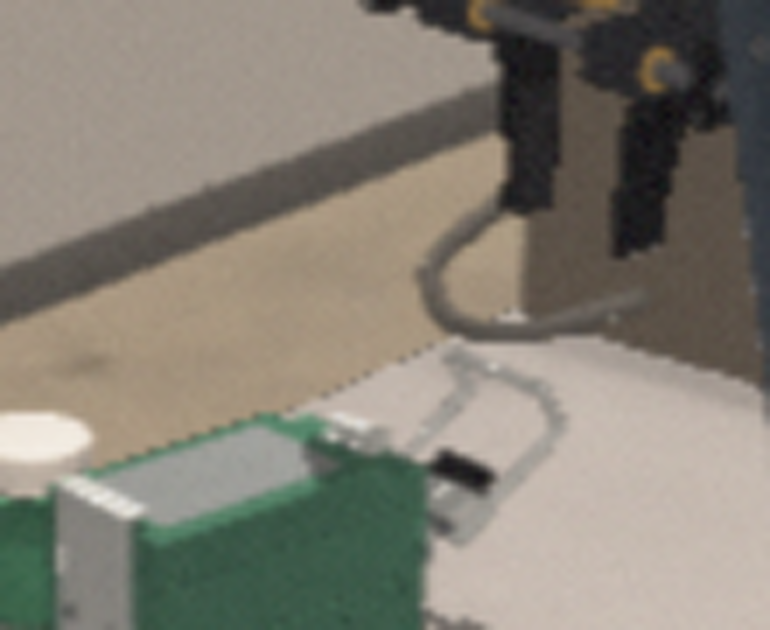

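View pics/w24.png

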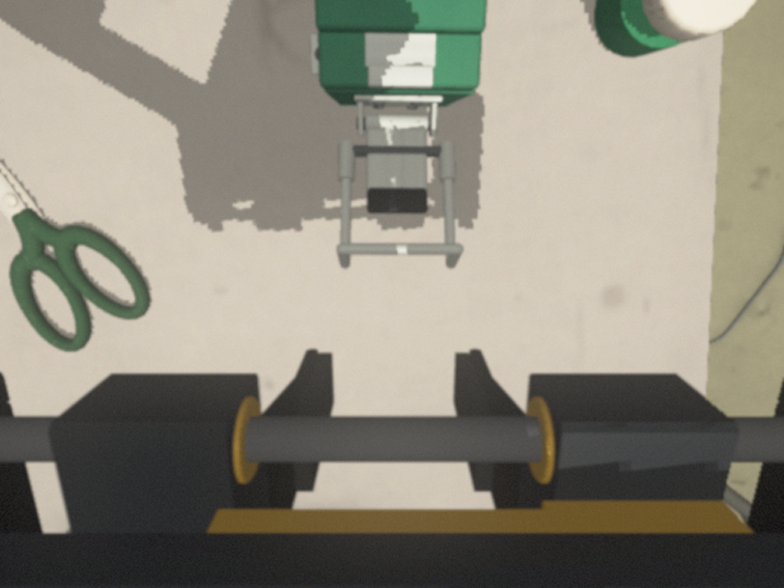

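Run:
```python
from h import *
q=np.load('box2.npy'); ux=np.array([np.cos(q[2]),np.sin(q[2])]); uy=np.array([-ux[1],ux[0]])
p=np.load('w24p.npy',allow_pickle=True).item()
def bx(u,v,z):
    X=ray(p,[u/1.4,v/1.4],z); d=X[:2]-q[:2]; return (d@ux*1e3).round(1),(d@uy*1e3).round(1)
for z in (.1,.11,.118): print('bar',z,bx(340,250,z),bx(462,250,z))
for z in (.08,.09): print('tip',z,bx(368,205,z),bx(427,205,z))
print('hinge .07',bx(345,150,.07),bx(450,148,.07)); print('rim',bx(337,100,.094),bx(475,100,.094))
```

```text
bar 0.1 (np.float64(-131.9), np.float64(26.6)) (np.float64(-131.6), np.float64(-30.8))
bar 0.11 (np.float64(-129.7), np.float64(25.9)) (np.float64(-129.4), np.float64(-29.1))
bar 0.118 (np.float64(-127.9), np.float64(25.3)) (np.float64(-127.6), np.float64(-27.7))
tip 0.08 (np.float64(-113.4), np.float64(13.8)) (np.float64(-113.2), np.float64(-15.6))
tip 0.09 (np.float64(-112.1), np.float64(13.6)) (np.float64(-111.9), np.float64(-14.6))
hinge .07 (np.float64(-87.6), np.float64(25.4)) (np.float64(-86.0), np.float64(-27.2))
rim (np.float64(-65.9), np.float64(27.0)) (np.float64(-65.0), np.float64(-34.0))
```

Request:
{"op": "apply_moves", "data": {"steps": [{"x":2,"y":0,"z":-34,"spin":-0.01},{"x":1,"y":0,"z":-34,"spin":0},{"x":0,"y":0,"z":0,"spin":0}]}}

```text
time_s: 17.9
position: [0.5402, -0.2159, 0.1063]
tcp_rot: [[0.988, 0.031, 0.154], [-0.154, -0.021, 0.988], [0.034, -0.999, -0.016]]
force: [-1.1, -0.9, -0.2]
opening: 0.169
```

```bash
python3 rel.py 3
```

```text
t 18.05 tcp in box mm -158.7 -3.5 110.9 ycol box -0.02 -0.043 jaw -8.87 F box -0.1 0.4 0.6 M [-0.01 -0.07 -0.01] open 4.2
```

Request:
{"op": "apply_moves", "data": {"steps": [{"x":-1,"y":12,"z":-4,"spin":0},{"x":2,"y":12,"z":-1,"spin":0},{"x":2,"y":12,"z":-1,"spin":0}]}}

```text
time_s: 18.35
position: [0.549, -0.1821, 0.1091]
tcp_rot: [[0.987, 0.047, 0.156], [-0.155, -0.031, 0.987], [0.051, -0.998, -0.024]]
force: [-0.1, 0.7, 0.2]
opening: 0.005
```

```bash
python3 rel.py 2; python3 -c "
from h import *
im,p=snap('scene','s25',(285,100,110,90),7)"; python3 rel.py 0
```

```text
t 18.45 tcp in box mm -120.5 -2.3 108.5 ycol box -0.022 -0.049 jaw -8.79 F box -0.2 0.5 0.4 M [-0.   -0.07  0.01] open 0.5
t 18.5 tcp in box mm -121.4 -2.6 108.4 ycol box -0.023 -0.049 jaw -8.8 F box -0.6 -0.3 0.5 M [-0.05 -0.02 -0.02] open 0.0
```

View pics/s25.png

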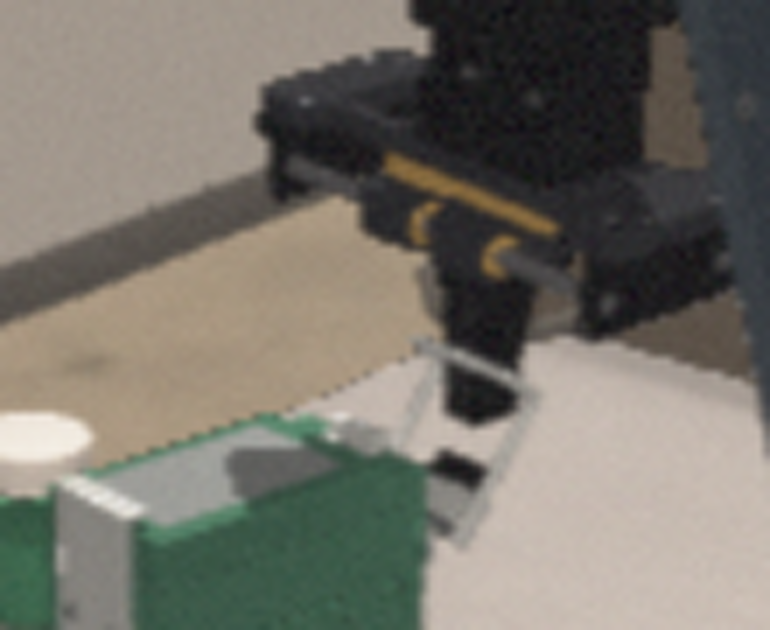

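Request:
{"op": "apply_moves", "data": {"steps": [{"x":1,"y":12,"z":-1,"spin":0},{"x":1,"y":12,"z":-1,"spin":0},{"x":1,"y":8,"z":-1,"spin":0}]}}

```text
time_s: 18.8
position: [0.5521, -0.1485, 0.1058]
tcp_rot: [[0.987, 0.047, 0.156], [-0.155, -0.031, 0.987], [0.051, -0.998, -0.024]]
force: [0.2, 1.1, -1.0]
opening: 0.005
```

```bash
python3 rel.py 2; python3 -c "
from h import *
im,p=snap('scene','s26',(285,100,110,90),7)"; python3 rel.py 0
```

```text
t 18.9 tcp in box mm -87.9 -0.5 105.6 ycol box -0.023 -0.05 jaw -8.82 F box -0.9 0.1 0.1 M [ 0.01 -0.1  -0.01] open 0.5
t 18.95 tcp in box mm -88.6 -0.9 105.7 ycol box -0.023 -0.051 jaw -8.84 F box -0.4 -0.8 0.3 M [ 0.04 -0.08  0.  ] open 0.9
```

View pics/s26.png

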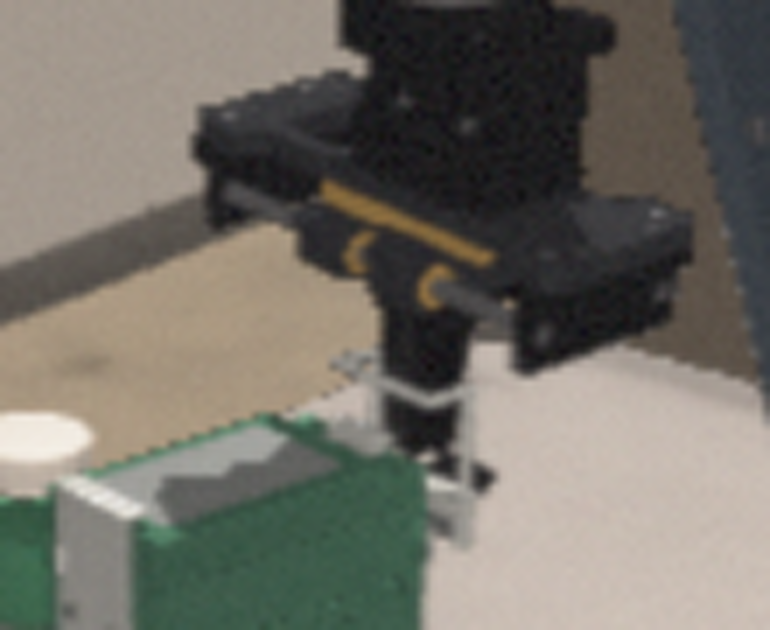

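Request:
{"op": "apply_moves", "data": {"steps": [{"x":1,"y":8,"z":0,"spin":0},{"x":0,"y":3,"z":0,"spin":0}]}}

```text
time_s: 19.15
position: [0.5534, -0.138, 0.1056]
tcp_rot: [[0.987, 0.047, 0.156], [-0.154, -0.032, 0.987], [0.051, -0.998, -0.024]]
force: [-0.7, 0.4, 0.0]
opening: 0.004
```

```bash
python3 rel.py 3; python3 -c "
from h import *
im,p=snap('scene','s27',(285,100,110,90),7)"; python3 rel.py 0
```

```text
t 19.3 tcp in box mm -78.1 -0.6 105.7 ycol box -0.024 -0.052 jaw -8.88 F box -1.1 -0.3 -0.2 M [ 0.   -0.08  0.  ] open 0.4
t 19.35 tcp in box mm -78.3 -0.7 105.7 ycol box -0.024 -0.052 jaw -8.89 F box -0.6 0.3 -0.8 M [-0.01 -0.03 -0.01] open 0.4
```

View pics/s27.png

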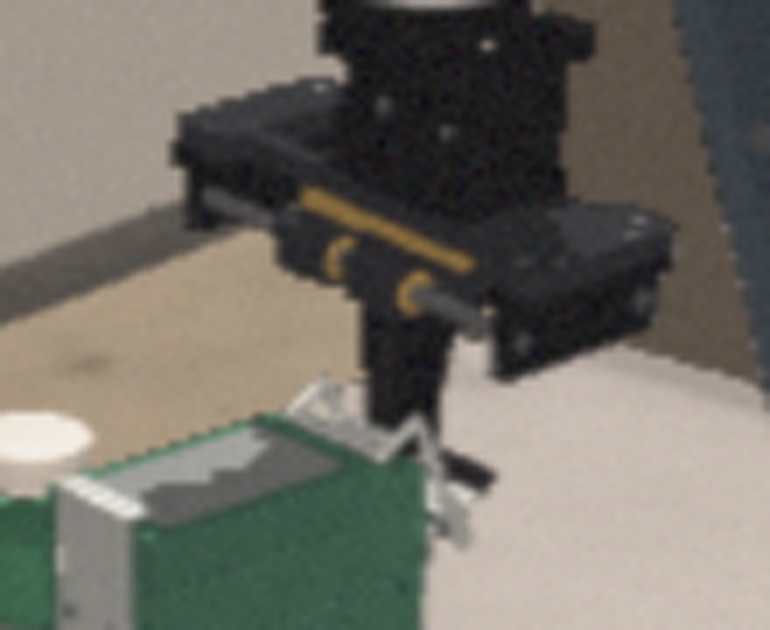

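Request:
{"op": "apply_moves", "data": {"steps": [{"x":0,"y":0,"z":12,"spin":0},{"x":-2,"y":-15,"z":8,"spin":0},{"x":-3,"y":-14,"z":0,"spin":0}]}}

```text
time_s: 19.65
position: [0.5486, -0.1686, 0.1276]
tcp_rot: [[0.987, 0.048, 0.153], [-0.152, -0.033, 0.988], [0.052, -0.998, -0.025]]
force: [0.2, -0.4, -0.5]
opening: 0.006
```

```bash
python3 rel.py 3; python3 -c "
from h import *
im,p=snap('scene','s28',(285,100,110,90),7)
im,p=snap('wrist','w28',None,1.4)"; python3 rel.py 0
```

```text
t 19.8 tcp in box mm -108.9 0.4 126.3 ycol box -0.023 -0.05 jaw -8.95 F box 0.5 -0.8 -0.8 M [ 0.02 -0.07  0.02] open 0.3
t 19.9 tcp in box mm -107.5 1.0 125.7 ycol box -0.023 -0.048 jaw -8.88 F box 0.3 -0.5 0.2 M [ 0.03 -0.02 -0.02] open 0.3
```

View pics/s28.png

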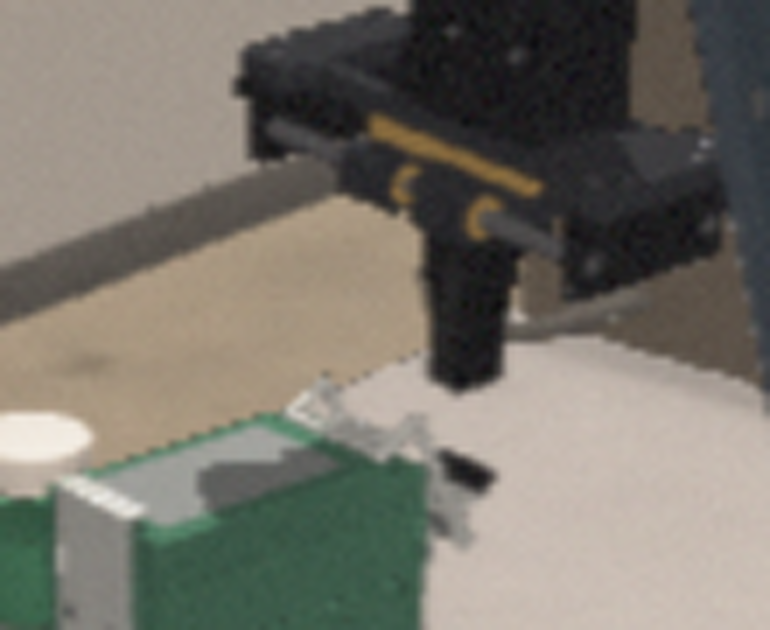

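View pics/w28.png

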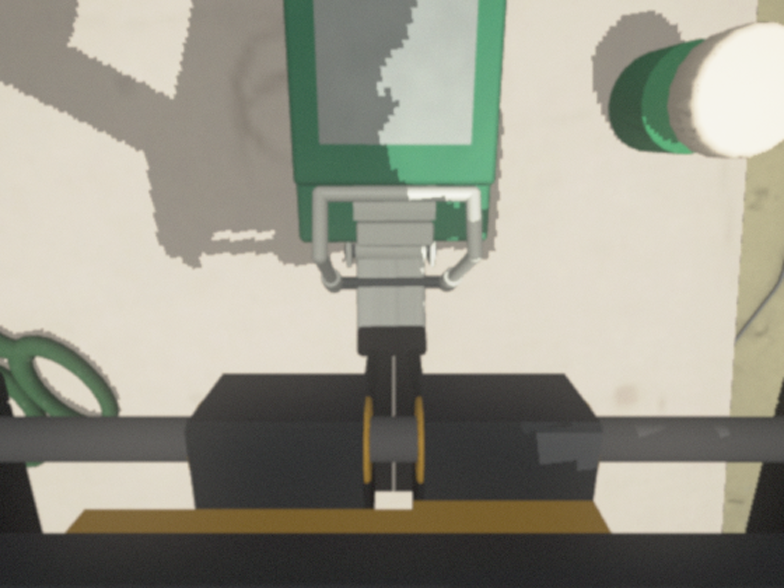

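Request:
{"op": "apply_moves", "data": {"steps": [{"x":-1,"y":0,"z":-20,"spin":0},{"x":-1,"y":0,"z":-20,"spin":0}]}}

```text
time_s: 20.1
position: [0.547, -0.168, 0.0872]
tcp_rot: [[0.987, 0.049, 0.155], [-0.154, -0.033, 0.988], [0.054, -0.998, -0.025]]
force: [0.8, -1.0, 0.8]
opening: 0.005
```

```bash
python3 rel.py 3; python3 -c "
from h import *
im,p=snap('scene','s29',(285,100,110,90),7)
im,p=snap('wrist','w29',None,1.4)"; python3 rel.py 0
```

```text
t 20.25 tcp in box mm -107.7 2.3 86.3 ycol box -0.023 -0.05 jaw -8.87 F box -0.1 -0.6 0.4 M [ 0.   -0.05  0.02] open 0.6
t 20.35 tcp in box mm -108.1 1.0 87.7 ycol box -0.024 -0.053 jaw -8.86 F box 0.2 0.3 -0.2 M [-0.08 -0.05  0.03] open 0.3
```

View pics/s29.png

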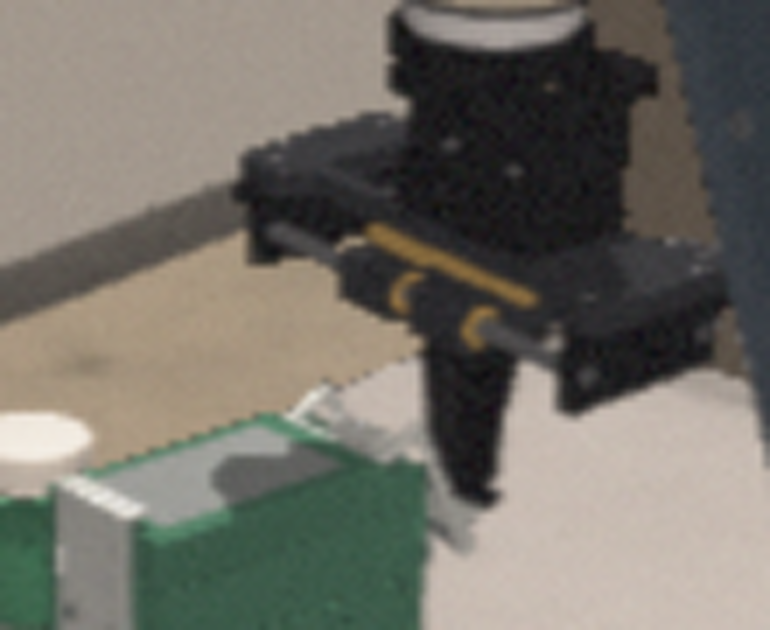

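View pics/w29.png

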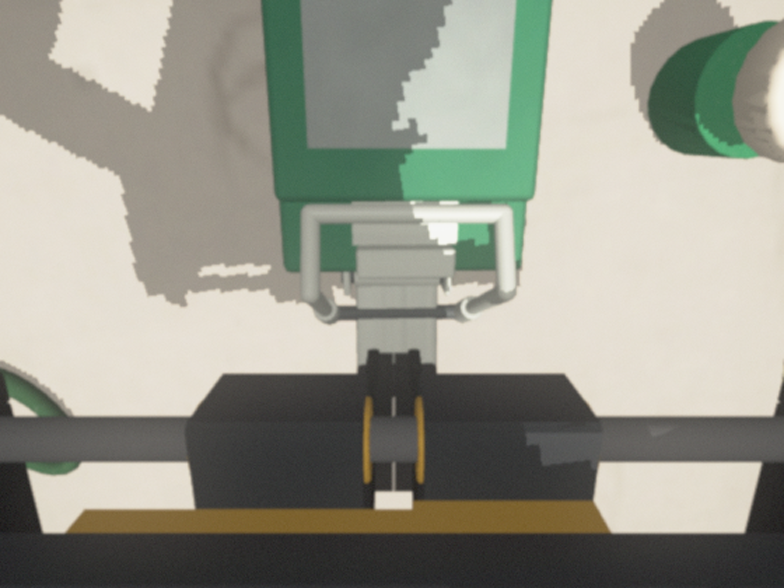

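Request:
{"op": "apply_moves", "data": {"steps": [{"x":-1,"y":0,"z":-12,"spin":0},{"x":-1,"y":0,"z":-12,"spin":0}]}}

```text
time_s: 20.55
position: [0.5477, -0.1688, 0.0657]
tcp_rot: [[0.986, 0.056, 0.155], [-0.153, -0.036, 0.988], [0.061, -0.998, -0.027]]
force: [-0.1, 0.7, 3.5]
opening: 0.002
```

```bash
python3 rel.py 3; python3 -c "
from h import *
im,p=snap('wrist','w30',None,1.4)"; python3 rel.py 0
```

```text
t 20.7 tcp in box mm -108.9 1.1 64.8 ycol box -0.026 -0.058 jaw -8.83 F box -0.4 -0.2 0.5 M [ 0.   -0.07 -0.02] open 0.3
t 20.75 tcp in box mm -108.8 1.3 65.0 ycol box -0.025 -0.057 jaw -8.83 F box -0.0 -0.2 0.1 M [ 0.06 -0.06 -0.02] open 0.4
```

View pics/w30.png

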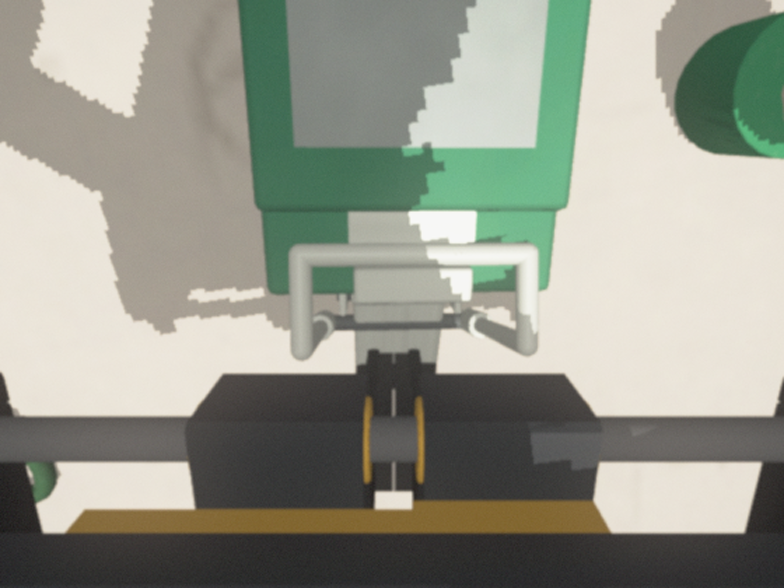

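Request:
{"op": "apply_moves", "data": {"steps": [{"x":0,"y":0,"z":-7,"spin":0},{"x":1,"y":6,"z":-1,"spin":0}]}}

```text
time_s: 20.95
position: [0.5483, -0.164, 0.0574]
tcp_rot: [[0.986, 0.054, 0.155], [-0.153, -0.037, 0.988], [0.059, -0.998, -0.028]]
force: [-2.2, -5.7, 1.4]
opening: 0.008
```

```bash
python3 rel.py 3; python3 -c "
from h import *
im,p=snap('wrist','w31',None,1.4)
im,p=snap('scene','s31',(285,100,110,90),7)"; python3 rel.py 0
```

```text
t 21.1 tcp in box mm -103.1 0.4 57.7 ycol box -0.027 -0.059 jaw -8.79 F box -3.9 0.2 1.3 M [-0.6   0.07 -0.01] open 0.6
t 21.2 tcp in box mm -103.1 0.4 57.8 ycol box -0.026 -0.059 jaw -8.83 F box -4.1 0.4 0.4 M [-0.62 -0.04 -0.01] open 0.7
```

View pics/w31.png

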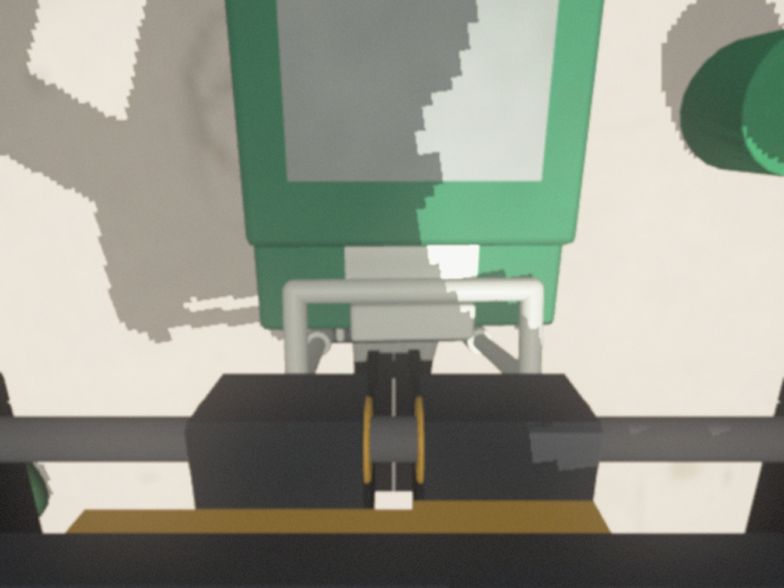

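View pics/s31.png

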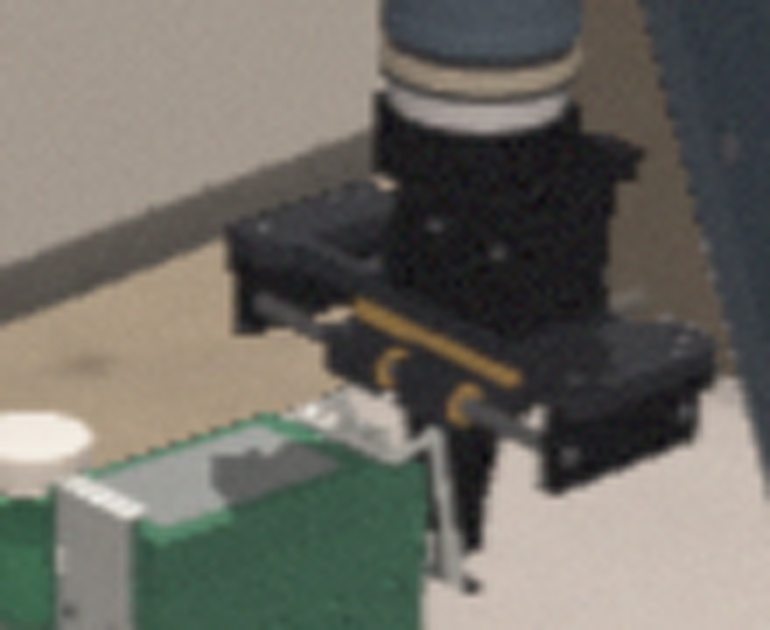

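Request:
{"op": "apply_moves", "data": {"steps": [{"x":1,"y":6,"z":0,"spin":0}]}}

```text
time_s: 21.3
position: [0.5497, -0.1583, 0.058]
tcp_rot: [[0.986, 0.055, 0.155], [-0.153, -0.037, 0.988], [0.06, -0.998, -0.028]]
force: [-0.9, -6.6, -0.5]
opening: 0.006
```

```bash
python3 rel.py 3; python3 -c "
from h import *
im,p=snap('scene','s32',(285,100,110,90),7)"; python3 rel.py 0
```

```text
t 21.45 tcp in box mm -97.2 0.0 58.0 ycol box -0.027 -0.06 jaw -8.81 F box -3.7 -0.6 -0.2 M [-0.75 -0.06 -0.05] open 0.1
t 21.5 tcp in box mm -97.3 0.0 57.9 ycol box -0.027 -0.06 jaw -8.83 F box -4.4 -0.8 0.3 M [-0.76 -0.04  0.01] open 0.4
```

View pics/s32.png

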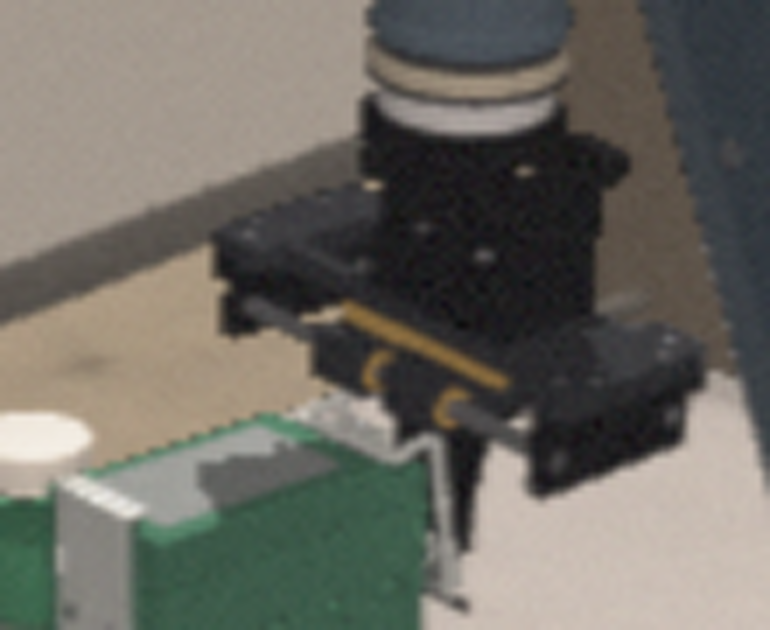

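Request:
{"op": "apply_moves", "data": {"steps": [{"x":1,"y":6,"z":0,"spin":0}]}}

```text
time_s: 21.6
position: [0.5508, -0.1521, 0.058]
tcp_rot: [[0.986, 0.055, 0.156], [-0.154, -0.037, 0.987], [0.06, -0.998, -0.028]]
force: [-0.6, -4.2, -1.1]
opening: 0.006
```

```bash
python3 rel.py 3; python3 -c "
from h import *
im,p=snap('scene','s33',(285,100,110,90),7)"; python3 rel.py 0
```

```text
t 21.75 tcp in box mm -90.1 1.0 57.6 ycol box -0.025 -0.058 jaw -8.86 F box 0.3 0.4 0.5 M [-0.   -0.03 -0.05] open 0.7
t 21.8 tcp in box mm -90.1 1.0 57.6 ycol box -0.025 -0.058 jaw -8.85 F box -0.1 -0.4 0.4 M [ 0.   -0.04  0.02] open 0.4
```

View pics/s33.png

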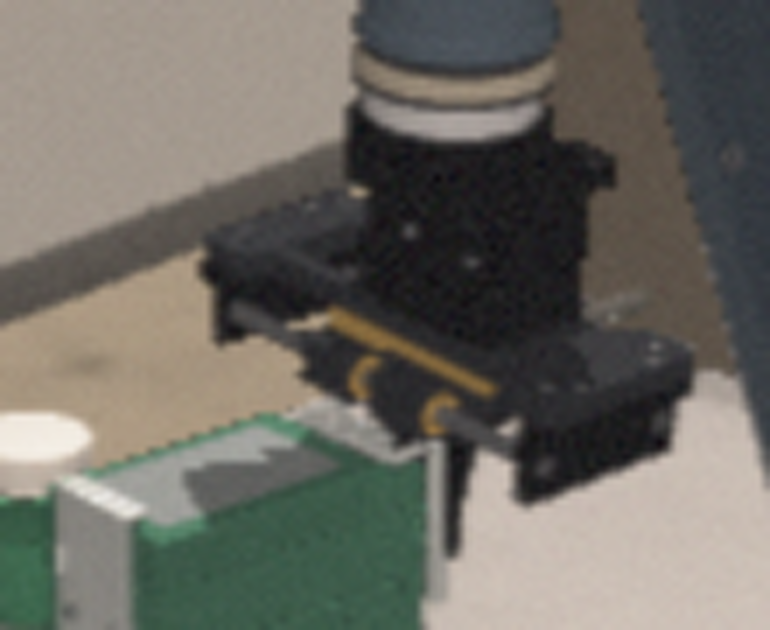

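Request:
{"op": "apply_moves", "data": {"steps": [{"x":-3,"y":-18,"z":2,"spin":0},{"x":-3,"y":-18,"z":5,"spin":0},{"x":-4,"y":-25,"z":30,"spin":0},{"x":-4,"y":-25,"z":40,"spin":0},{"x":-4,"y":-10,"z":40,"spin":0}]}}

```text
time_s: 22.3
position: [0.5244, -0.2396, 0.1698]
tcp_rot: [[0.988, 0.034, 0.152], [-0.151, -0.016, 0.988], [0.036, -0.999, -0.01]]
force: [1.4, -0.4, -0.3]
opening: 0.005
```

```bash
python3 rel.py 4; python3 -c "
from h import *
im,p=snap('wrist','w34',None,1.4);np.save('w34p.npy',p)
im,p=snap('scene','s34',(260,100,130,110),6)
im,p=snap('top','t34',(190,120,240,140),3.3)"; python3 rel.py 0
```

```text
t 22.5 tcp in box mm -181.3 11.1 170.1 ycol box -0.011 -0.039 jaw -8.65 F box 0.7 0.4 -0.5 M [-0.03 -0.02 -0.02] open 0.5
t 22.65 tcp in box mm -180.2 12.3 167.9 ycol box -0.009 -0.034 jaw -8.57 F box -0.1 0.7 -0.5 M [ 0.03 -0.06  0.02] open 0.7
```

View pics/w34.png

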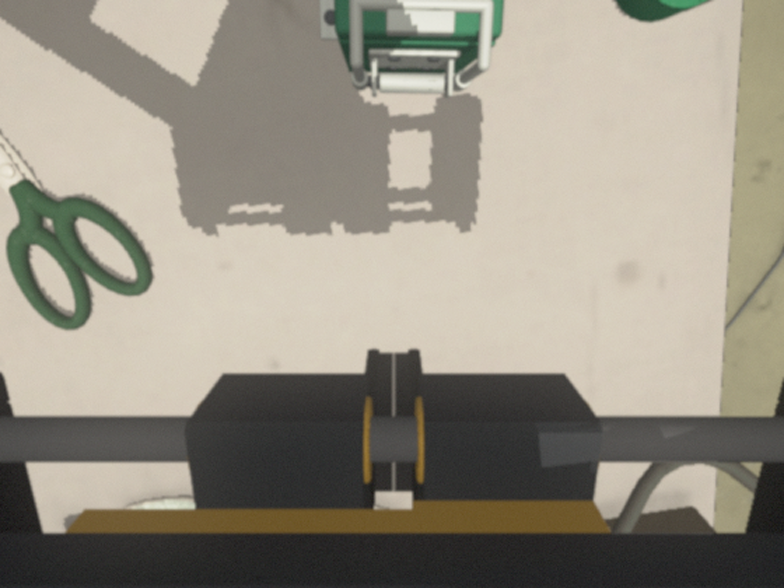

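View pics/s34.png

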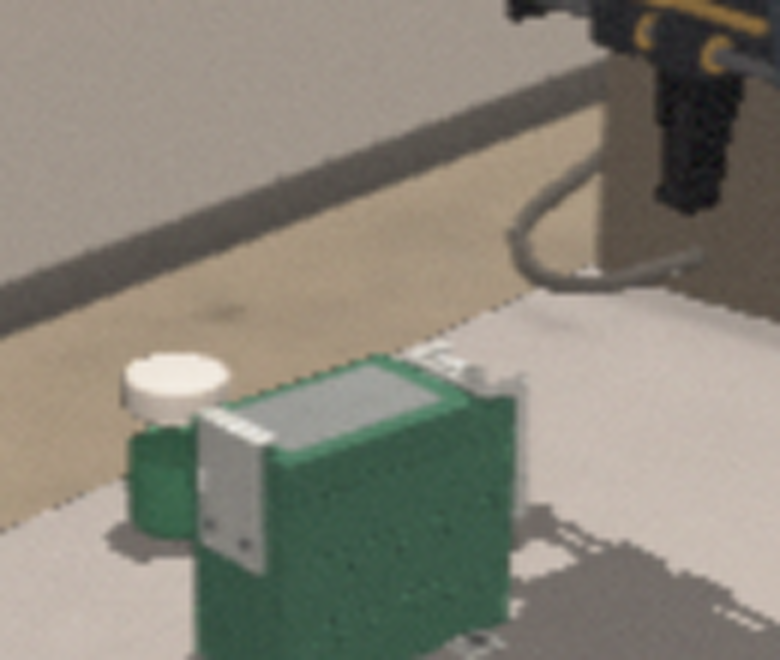

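View pics/t34.png

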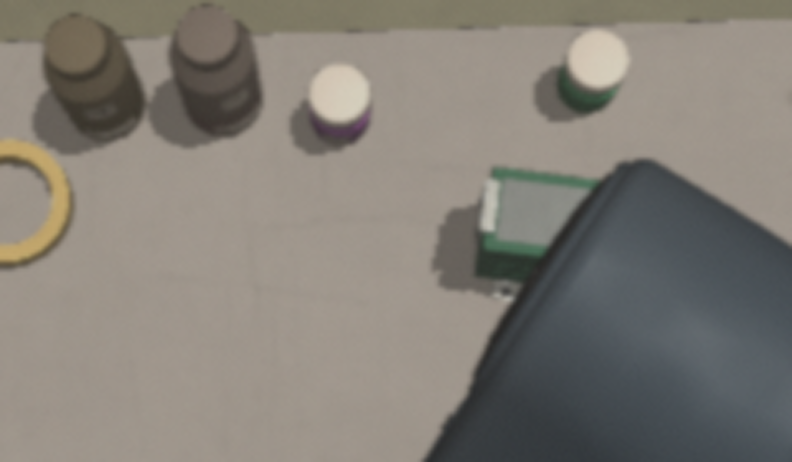

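Request:
{"op": "apply_moves", "data": {"steps": [{"x":-3,"y":-40,"z":-15,"spin":0},{"x":-3,"y":-40,"z":-15,"spin":0},{"x":0,"y":0,"z":0,"spin":0}]}}

```text
time_s: 22.95
position: [0.5173, -0.3141, 0.1329]
tcp_rot: [[0.989, 0.027, 0.143], [-0.143, -0.009, 0.99], [0.028, -1.0, -0.005]]
force: [-0.1, 0.9, 0.7]
opening: 0.011
```

```bash
python3 rel.py 4; python3 -c "
from h import *
im,p=snap('wrist','w35',(180,0,200,150),4);np.save('w35p.npy',p)"; python3 rel.py 0
```

```text
t 23.15 tcp in box mm -252.7 6.9 135.1 ycol box -0.003 -0.028 jaw -8.02 F box -0.0 -0.8 0.5 M [-0.06 -0.13 -0.03] open 0.3
t 23.2 tcp in box mm -252.7 6.6 135.7 ycol box -0.003 -0.029 jaw -7.99 F box -0.3 -0.0 0.5 M [-0.03 -0.02  0.02] open 0.8
```

View pics/w35.png

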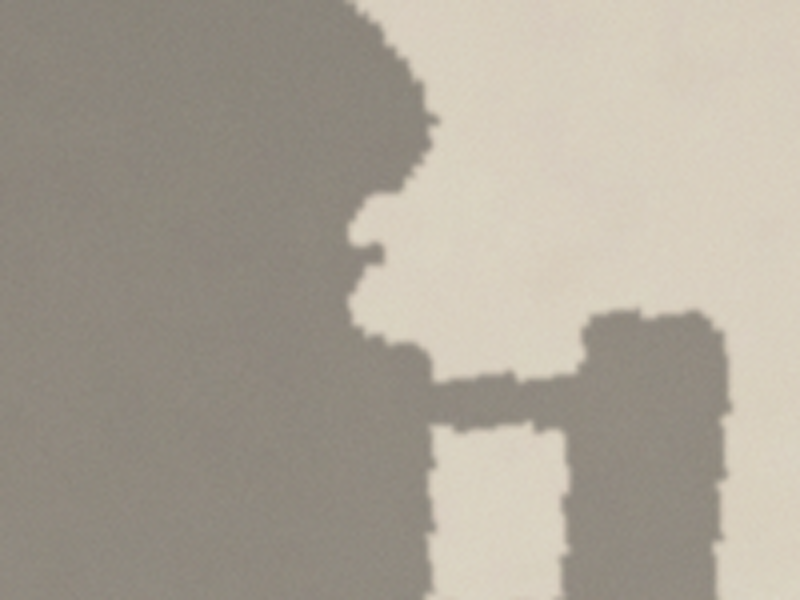

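Request:
{"op": "apply_moves", "data": {"steps": [{"x":0,"y":10,"z":40,"spin":0},{"x":0,"y":10,"z":40,"spin":0},{"x":0,"y":0,"z":40,"spin":0},{"x":0,"y":0,"z":40,"spin":0},{"x":0,"y":0,"z":0,"spin":0}]}}

```text
time_s: 23.7
position: [0.5172, -0.28, 0.3009]
tcp_rot: [[0.991, 0.025, 0.131], [-0.131, -0.003, 0.991], [0.025, -1.0, -0.0]]
force: [1.3, -0.6, 0.6]
opening: 0.006
```

```bash
python3 rel.py 4; python3 -c "
from h import *
im,p=snap('wrist','w36',(210,0,140,100),5.5);np.save('w36p.npy',p)
q=np.load('box2.npy'); import chk; chk.q=q
P=[[-75-44*np.sin(a),0,64-44*np.cos(a)] for a in (-.14,0.06,.3)]+[[-52.5,25,110.5],[-52.5,-25,110.5],[-63,33,94],[-63,-33,94],[-75,0,64]]
print(((proj(p,chk.B(P))-[210,0])*5.5).round(0))"; python3 rel.py 0
```

```text
t 23.9 tcp in box mm -222.5 16.2 292.9 ycol box 0.008 -0.011 jaw -7.61 F box -0.2 0.3 -0.6 M [ 0.02 -0.05 -0.04] open 0.5
[[480. 194.]
 [478. 242.]
 [476. 297.]
 [354. -42.]
 [680. -30.]
 [304.  60.]
 [708.  75.]
 [492. 185.]]
t 23.95 tcp in box mm -222.7 16.3 292.4 ycol box 0.009 -0.011 jaw -7.63 F box -1.0 0.7 -0.6 M [ 0.02 -0.05 -0.02] open 0.6
```

View pics/w36.png

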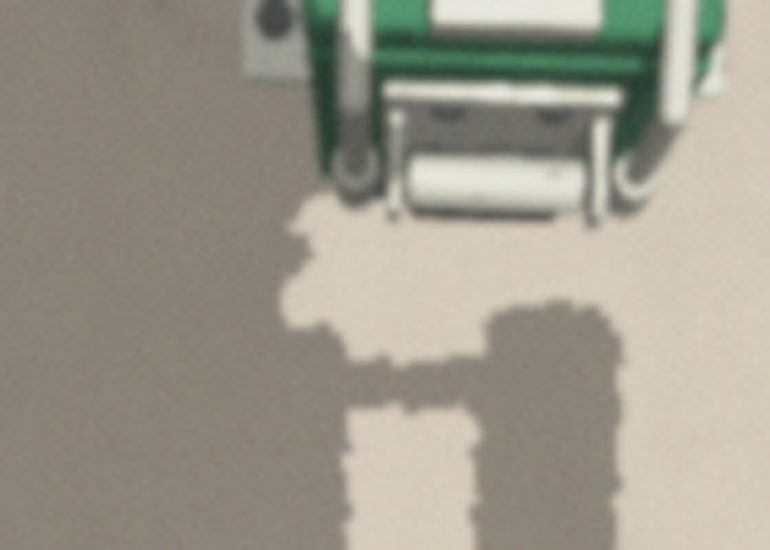

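```bash
python3 -c "
from rig import job
print(job.hand_in())"
```

```text
the job is handed in; nothing more can be done
None
```

I closed the box and handed the job in at about 24 s; no verdict is reported. The lid is on with its plain end under the catch, the bail is hooked behind the keeper, and the lever is shut.

**How it went**
- **Turning the lid over:** I meant to let it swing down from a small grip near the keeper end and stand it on its plain end. It slipped out of the gripper in the air, landed on that end and fell over seal down, the right way round. That part was luck.
- **Seating it:** I gripped it again and pressed its seal on the latch-side wall to tip the plain end down. I slid it under the lip, jamming once until I moved it about 2 mm sideways, then lowered it flat and let go.
- **Latch:** I pushed the bail over the lug with closed fingers and then pushed the lever down and in until it snapped shut.

**Last checks**
- **Lid:** in the scene picture it sits flush on the rim with its plain end under the catch.
- **Lever:** in the last wrist picture nothing shows past the pivot where a lever 0.2 rad open would be, so it is shut to well within that.
- **Bail:** the bar was seen behind the lug shortly before the lever snapped shut. The final close-up cut it off, so its 6 mm tolerance was judged by eye.
- **Surroundings:** the jars, bottles and tape look unmoved in the top picture, and the gripper is clear with no contact force.

**Disagreements**
- Camera estimates of the box differed by up to about 4 mm while the arm was still settling. They agreed within about 1 mm once it had settled.
- The tool slowly tilted by up to about 5° as moves added up, which did no harm.

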